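# Tip the drilled blocks off the chip screen

### The arm

A 7-joint arm with a two-finger parallel gripper is mounted at the origin on the work surface. World frame = base frame: x ahead of the robot, y to its left, z up, the work surface at z = 0. Lengths are in m, angles in rad, forces in N, time in s.
With the tool pointing down it reaches from about 0.4 to 0.75 m from the base axis. Payload 19.5 kg.
Tool frame: the origin (TCP) lies between the finger pads; the fingertips stand 14 mm ahead of it and the grasp point (between the pads) lies 5 mm behind it; z points along the fingers, y is the direction in which the jaws open and shut (so a half turn about z gives the same grasp; the last joint's range is limited). The gripper opens to 85 mm and grips with 20 to 120 N. Pads are 22 mm wide; open, the fingers measure 114 mm over their backs; the gripper's body (76 mm by 85 mm) begins 54 mm behind the grasp point. The pads swing forward as they close: fully open they stand 13 mm farther back than shut.
Start: joints at [1.157, 0.707, -0.028, 1.485, 0.022, 0.951, -0.075], TCP at [0.209, -0.536, 0.245] pointing down, gripper open.
Joint ranges: [-2.71, 2.71], [-0.32, 2.16], [-1.57, 1.52], [0, 2.45], [-1.46, 4.6], [0, 2.02], [-2.83, 2.83]. Speed limits (rad/s): [1.89, 1.89, 2.57, 2.57, 3.01, 3.01, 3.01].

### API

Orientations are given as a rotation vector (axis times angle).
In Python, from rig import env gives the robot as it stands.
- The arm moves only by the tool arm_command, never from a script. Its argument "commands" is a list of rows, each a list of 5 numbers: the shift along the tool's x, y, z each as a share of 0.04 m, from -1 to 1, then the turn about the tool's z as a share of 0.12 rad, from -1 to 1, then the closure, from -1 (fully open) to 1 (shut). In form: [[dx, dy, dz, yaw, fingers], ...]. A call has 1 to 12 rows; each row shifts and turns the pose as measured when the row begins, along the tool's axes as they then stand; what a row does not reach is not made up. A row lasts 1/12 s, in which the tool goes at most 41.7 mm and 7.16 degrees, less where a joint would pass 70% of its speed; a pose out of reach is approached as far as the arm can. A call with a number of a shift or a turn outside -1 to 1 is refused whole. A call with a gripper value outside its range is refused whole. The fingers move at their own pace and stop on an object; the grip force is fixed at half the most. Time passes only in rows, so rows that do not move let the fingers close. It gives the time, the measured TCP pose, the force and the opening at its end, in the units of the state.
- env.read_state(): the state, without advancing time (a new reading comes with each control period).
- env.capture(name): name is "side" or "top" or "wrist"; returns (picture, depth): 400x640x3 uint8, red, green, blue; 400x640 float32, m along the optical axis (not along the pixel's ray), 0 where there is no reading.
- env.get_calibration(name): a dict with "fx", "fy", "cx", "cy" (pixels), "rvec" (rotation vector, rad) and "tvec" (3), from world to camera coordinates, as OpenCV has them. Camera axes: x right, y down, z forward; pixel columns grow to the right and rows downward; lengths in m; the calibration is good to about 2 mm. A picture is of the moment at which its call begins: read the wrist's pose just before it. get_calibration takes no time and is no camera call; for the wrist camera it gives the pose at the moment of the call.
- env.close_job(): hands the job in, once; it reports no verdict.
Trained networks look in the newest picture that a camera, given by its name, has taken for a name from the list of things; names that differ only in an ending like _2 or _b are one class to them, and where a whole thing is asked for, a point or a joint stands for the part that bears it (a point fixed in the world has none). Each returns a list of dicts, best first, with "p" (0 to 1); they miss things now and then, are a little off and sometimes report something else, mostly with a low value. They report only what shows in the picture. A call takes as long as a camera call. They do not tell look-alikes from the thing itself.
- env.recognise(query, camera): "location" ([x, y, z] in m, in the coordinates of the camera as it stood for that picture, good to about 4 mm: the middle of the surface that is visible of it).
- env.trace(query, camera): "mask" (400x640 bool, what is visible of it).
The state is a dict: "time_s": time; "joint_positions": joint angles; "joint_vel": joint speeds; "tau": joint torques, N m; "tool_pos": TCP position; "ee_rot": TCP orientation; "ft_force": force on the tool from outside, world axes, zero at the start; "ft_torque": the same for the moment, N m; "opening": opening from 0.0 (shut) to 1.0 (fully open).
Only numpy, scipy, OpenCV 4.12 (cv2) and the standard library are available. Lean on these libraries where they do the work, as an engineer would, in place of code of your own. Each camera call takes 0.05 s, during which the arm holds its last target. There are 200 camera calls.

### The job

Push the empty tote by its handle between the guides, under the mouth of the tip tray, until it is fully home, and lay all the drilled wooden blocks from the bench in one layer on the tray, so that the chips fall through its screen. Then lift the tray by its handle until all the blocks have slid out into the tote, lower it gently onto its rests (if it drops, raise it a little and lower it properly), and pull the tote, with every block in it, back out of the guides on the bench. Leave the other tools and things where they are.

Things in the scene. Friction and masses are not known exactly. Their poses are not given: they have to be found in the camera images.
- tipper: Fixed steel stand of the tip tray. Origin on the bench below the middle of the hinge; +y points level from the hinge to the tray's handle end, -y out of its mouth. The hinge axis runs along x, 125 mm above the bench. Hinge posts 137 mm high at x +-111 to 122, y +-15 mm. Tote guides: foot rails 20 mm high, inner faces at x +-110.5 mm, running out to y -60, then flared to y -95 mm.
- tote_home (a point): Point on the stand where the tote's origin is when fully home against the 30 mm high back stop: 80 mm out of the mouth side (-y) from the stand's origin, on the bench, axes of the stand. Home, the tote has the stand's yaw, 5 mm of play to each guide and its rear edge below the tray's lip.
- tray (a joint): Tray angle, rad: 0 = level on its rubber rests, grows as the handle is lifted, end stop 0.95. Aluminium, 0.7 kg, light damper; 4 to 6 N at the handle. Wood starts to slide between 0.45 and 0.63 and runs out briskly from 0.8. Let go, it falls shut at 1 to 2 rad/s, a slam; gently is under 0.5 rad/s over the last 0.15 rad. If it drops, raise it over 0.15 and lower it again.
- tray_handle (a point): Middle of the tray's handle: round steel bar 12 mm thick, 116 mm long along x between two brackets, 44 mm outside the tray's end wall, 243 mm from the hinge axis and 30 mm above the floor's plane (155 mm above the bench when down); nothing below it. Moves on an arc about the hinge; the bar can turn between the fingers. Axes of the tray (those of the stand when down).
- tray_in (a point): Centre of the tray's screen floor, upper side, in the plane of the hinge axis and 97.5 mm from it, 125 mm above the bench when down; x along the hinge, y to the handle. Free floor x +-95 mm, y -97.5 (hinge line) to +97.5 mm. Walls 30 mm high, 4 mm thick at both sides and the handle end; open at the mouth, where the lip reaches 20 mm past the hinge.
- tote: Loose grey plastic tote, open on top, outside 210 x 180 x 85 mm (x, y, z), walls and floor 5 mm, 0.55 kg. Origin at the centre of its underside; bar handle on its -y side, its +y side goes first under the tray. Starts on the bench in front of the guides, a little askew. Out of the guides its origin is 170 mm or more in front of the hinge.
- tote_handle (a point): Middle of the tote's handle: steel bar 120 mm long (along the tote's x), 14 mm thick (y), 16 mm high, 62 mm above the bench, 130 mm from the tote's middle towards -y; 33 mm free between bar and tote wall, free space below.
- block1: Drilled block of laminated wood, 72 x 42 x 38 mm (its x, y, z), about 75 g, with an 18 mm hole along its z; all of them are alike and 2 to 4 of them are there (an absent one has no pose). Origin at its middle (19 mm above the bench as it lies at the start, hole upright).
- block2: Drilled block of laminated wood, 72 x 42 x 38 mm (its x, y, z), about 75 g, with an 18 mm hole along its z; all of them are alike and 2 to 4 of them are there (an absent one has no pose). Origin at its middle (19 mm above the bench as it lies at the start, hole upright).
- block3: Drilled block of laminated wood, 72 x 42 x 38 mm (its x, y, z), about 75 g, with an 18 mm hole along its z; all of them are alike and 2 to 4 of them are there (an absent one has no pose). Origin at its middle (19 mm above the bench as it lies at the start, hole upright).
- block4: Drilled block of laminated wood, 72 x 42 x 38 mm (its x, y, z), about 75 g, with an 18 mm hole along its z; all of them are alike and 2 to 4 of them are there (an absent one has no pose). Origin at its middle (19 mm above the bench as it lies at the start, hole upright).
- tape: Tape measure, 72 x 60 x 36 mm lying flat; not part of the job, leave it where it is (origin on its underside).
- glue: Glue bottle, 64 mm across, 170 mm high; not part of the job, leave it where it is (origin on its underside).
- tin: Steel tin, 74 mm across, 70 mm high; not part of the job, leave it where it is (origin on its underside).
- square: Try square lying flat, 150 mm blade, 120 mm stock; not part of the job, leave it where it is (origin on its underside).
- clamp: Bar clamp, 320 mm long, 75 mm high; not part of the job, leave it where it is (origin on its underside).
- driver: Screwdriver, 210 mm long; not part of the job, leave it where it is (origin on its underside).
- offcut: Plywood offcut without a hole, 160 x 45 x 19 mm; not part of the job, leave it where it is (origin on its underside).
Things that resemble listed ones, but are neither listed nor needed, are in the scene too. Leave any purple look-alike of the block1 alone.

How it is judged:
On the way, in this order (a step that is already met when the one before it is completed fails the run):
1. the tote stands home under the tray's mouth and all the blocks lie in one layer on the lowered tray, let go (y of tote in the frame of tipper above -0.094 m and x of tote in the frame of tipper between -0.015 and 0.015 m and value of joint tray below 0.03 rad and x of block1 in the frame of tray_in between -0.095 and 0.095 m and y of block1 in the frame of tray_in between -0.0975 and 0.0975 m and z of block1 in the frame of tray_in between 0.008 and 0.045 m and linear speed of each of block1, block2, block3, block4 below 0.05 m/s and contact force between the fingers and block1 below 0.3 N and x of block2 in the frame of tray_in between -0.095 and 0.095 m and y of block2 in the frame of tray_in between -0.0975 and 0.0975 m and z of block2 in the frame of tray_in between 0.008 and 0.045 m and contact force between the fingers and block2 below 0.3 N and x of block3 in the frame of tray_in between -0.095 and 0.095 m and y of block3 in the frame of tray_in between -0.0975 and 0.0975 m and z of block3 in the frame of tray_in between 0.008 and 0.045 m and contact force between the fingers and block3 below 0.3 N and x of block4 in the frame of tray_in between -0.095 and 0.095 m and y of block4 in the frame of tray_in between -0.0975 and 0.0975 m and z of block4 in the frame of tray_in between 0.008 and 0.045 m and contact force between the fingers and block4 below 0.3 N), for 0.3 s.
2. the tray is raised and all the blocks have left it (value of joint tray above 0.35 rad and (y of block1 in the frame of tray_in below -0.1 m or z of block1 in the frame of tray_in below -0.02 m or x of block1 in the frame of tray_in above 0.11 m or x of block1 in the frame of tray_in below -0.11 m) and (y of block2 in the frame of tray_in below -0.1 m or z of block2 in the frame of tray_in below -0.02 m or x of block2 in the frame of tray_in above 0.11 m or x of block2 in the frame of tray_in below -0.11 m) and (y of block3 in the frame of tray_in below -0.1 m or z of block3 in the frame of tray_in below -0.02 m or x of block3 in the frame of tray_in above 0.11 m or x of block3 in the frame of tray_in below -0.11 m) and (y of block4 in the frame of tray_in below -0.1 m or z of block4 in the frame of tray_in below -0.02 m or x of block4 in the frame of tray_in above 0.11 m or x of block4 in the frame of tray_in below -0.11 m)), for 0.1 s.
3. the tray comes down gently: slower than 0.5 rad/s close above its rests (value of joint tray between 0.015 and 0.15 rad and velocity of joint tray between -0.5 and 0.5 rad/s), for 0.15 s.
At the end, for the whole second after the job is handed in: Every block lies at rest in the tote, the tote stands flat on the bench pulled out of the guides (its origin at least 170 mm in front of the hinge line), and the tray is down on its rests (below 0.03 rad) (x of block1 in the frame of tote between -0.101 and 0.101 m and y of block1 in the frame of tote between -0.086 and 0.086 m and z of block1 in the frame of tote between 0.01 and 0.11 m and linear speed of each of block1, block2, block3, block4, tote below 0.03 m/s and x of block2 in the frame of tote between -0.101 and 0.101 m and y of block2 in the frame of tote between -0.086 and 0.086 m and z of block2 in the frame of tote between 0.01 and 0.11 m and x of block3 in the frame of tote between -0.101 and 0.101 m and y of block3 in the frame of tote between -0.086 and 0.086 m and z of block3 in the frame of tote between 0.01 and 0.11 m and x of block4 in the frame of tote between -0.101 and 0.101 m and y of block4 in the frame of tote between -0.086 and 0.086 m and z of block4 in the frame of tote between 0.01 and 0.11 m and y of tote in the frame of tipper below -0.17 m and angle between tote's own z axis and vertical below 0.06 rad and height (world z) of tote below 0.01 m and value of joint tray below 0.03 rad); the robot touches nothing.
It fails at once if one of the bystanders is moved more than 6 cm (distance of any of tape, glue, tin, square, clamp, driver, offcut from where it was at the start of the episode above 0.06 m).
Of block1, block2, block3, block4 only 2 to 4 are there at a start; the rules pass over those that are not, and their reading is None.
At some moment in a run one of block1, block2, block3, block4 may be knocked a few centimetres aside while the robot is not near it.
Once in a run the grip may slacken for a moment while it holds something.
It also fails if it takes over 210 s, if anything falls off the work surface, if the arm or the gripper's body presses on something with over 40 N, if the wrist force passes 120 N, or if a joint passes its speed limit or range.

## Working session

There is one attempt and no reset: what is moved stays moved. The work goes in short steps, Python scripts to look and compute and a tool call to move; the robot and the scene stay as the last step left them, time stands still between calls to the robot, and variables do not carry over. Pictures are saved under pics/ and viewed, about 12 in all and at most 16, crops included, and the job is handed in when it is done.

Besides the shell and the picture viewer there is one more tool, called after "Emit:" in YAML: its name, and indented under it one key for each argument. arm_command: Moves the arm, as the interface text tells. Shift numbers are shares of 0.04 m and turn numbers shares of 0.12 rad, none past 1 either way. Its arguments: {"type":"object","properties":{"commands":{"type":"array"}},"required":["commands"]}

```bash
ls; mkdir -p pics
cat > h.py <<'E'
import numpy as np, cv2, sys
from rig import env
from scipy.spatial.transform import Rotation as R
def cal(n):
    c=env.get_calibration(n); return c, cv2.Rodrigues(np.array(c["rvec"],float))[0], np.array(c["tvec"],float)
def w(n,p,k=None):
    c,Rm,t=k or cal(n); return Rm.T@(np.array(p)-t)
def cloud(n,d,k=None):
    c,Rm,t=k or cal(n); v,u=np.mgrid[:d.shape[0],:d.shape[1]]
    P=np.stack([(u-c["cx"])/c["fx"]*d,(v-c["cy"])/c["fy"]*d,d],-1)
    return (P-t)@Rm
def proj(n,p,k=None):
    c,Rm,t=k or cal(n); q=Rm@np.array(p)+t; return c["fx"]*q[0]/q[2]+c["cx"],c["fy"]*q[1]/q[2]+c["cy"]
def save(n,im): cv2.imwrite("pics/"+n+".png",im[...,::-1])
E
python3 - <<'E'
from h import *
for n in("top","side"):
    im,d=env.capture(n); save(n+"0",im); np.save(n+"0.npy",d)
    print(n,env.get_calibration(n))
    for q in(["tote","tote_handle","tray_handle","tray_in","tipper","block1"] if n=="top" else ["block1","tray_handle","tote_handle"]):
        for r in env.recognise(q,n): print(q,round(r["p"],2),w(n,r["location"]).round(3))
E
```

```text
pics
top {'fx': 366.5130267301001, 'fy': 366.5130267301001, 'cx': 325.7997283642065, 'cy': 200.924805013308, 'rvec': array([ 2.16747669, -2.14896936,  0.16715921]), 'tvec': array([-0.02646757,  0.53292972,  1.11367337])}
tote 0.58 [ 0.58  -0.069  0.003]
tote_handle 0.83 [ 0.583 -0.062  0.005]
tray_handle 0.57 [0.533 0.257 0.129]
tray_in 0.84 [0.529 0.259 0.125]
tipper 0.97 [0.531 0.25  0.124]
tipper 0.18 [ 0.429 -0.327  0.035]
block1 0.86 [ 0.625 -0.326  0.035]
block1 0.77 [ 0.427 -0.329  0.037]
block1 0.7 [ 0.289 -0.369  0.04 ]
block1 0.54 [ 0.323 -0.26   0.04 ]
side {'fx': 508.21378818257637, 'fy': 508.21378818257637, 'cx': 327.93251946357003, 'cy': 195.0745055786058, 'rvec': array([ 0.97456369, -2.28386537,  1.24734075]), 'tvec': array([0.36824446, 0.32500028, 1.3836073 ])}
block1 0.9 [ 0.315 -0.248  0.027]
block1 0.85 [ 0.616 -0.315  0.027]
block1 0.53 [ 0.418 -0.316  0.03 ]
block1 0.39 [ 0.308 -0.36   0.029]
tray_handle 0.66 [0.537 0.272 0.123]
tote_handle 0.91 [ 0.572 -0.08   0.043]
```

View pics/top0.png

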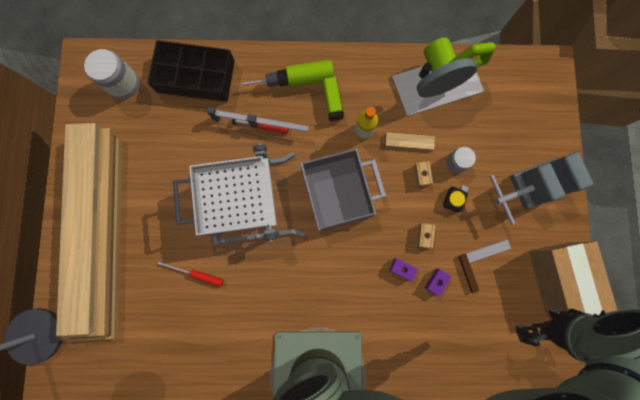

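View pics/side0.png

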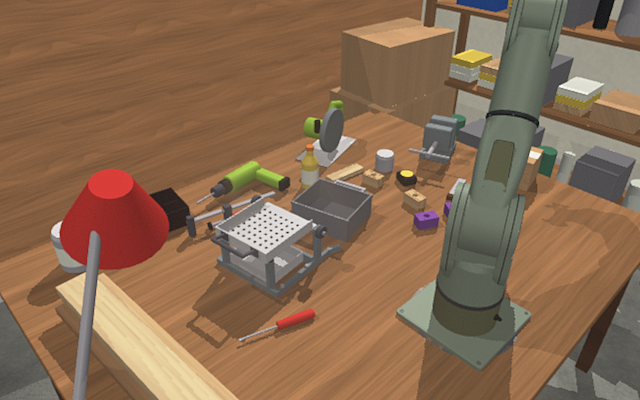

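The top view shows two wooden blocks, at px (424,174) and (427,236), and two purple look-alikes near (403,269) and (438,282). The tote is at (340,188) with its handle on the right. The tray is at (233,197) with its handle at (177,200). Next I'll measure poses from depth.

Run:
```python
from h import *
d=np.load("top0.npy"); im=cv2.imread("pics/top0.png"); P=cloud("top",d)
def rect(box,z0,z1,name):
    u0,u1,v0,v1=box; Q=P[v0:v1,u0:u1].reshape(-1,3); Q=Q[(Q[:,2]>z0)&(Q[:,2]<z1)&(d[v0:v1,u0:u1].ravel()>0)]
    if len(Q)<5: print(name,len(Q));return
    r=cv2.minAreaRect((Q[:,:2]*1000).astype(np.float32)); print(name,len(Q),"c",np.round(r[0],1),"size",np.round(r[1],1),"ang",round(r[2],2),"z",Q[:,2].mean().round(4))
rect((295,376,140,235),0.073,0.1,"tote rim")
rect((362,395,150,210),0.04,0.085,"tote handle")
rect((165,190,165,235),0.11,0.2,"tray handle")
rect((186,280,150,240),0.141,0.175,"tray walls")
rect((188,275,155,240),0.117,0.133,"tray floor")
rect((412,436,158,190),0.03,0.05,"blkA")
rect((414,440,220,254),0.03,0.05,"blkB")
rect((385,420,256,284),0.03,0.05,"purA")
rect((424,455,266,298),0.03,0.05,"purB")
rect((445,476,145,175),0.05,0.09,"tin")
rect((443,470,183,213),0.02,0.06,"tape")
rect((380,440,130,155),0.012,0.03,"offcut")
rect((250,310,140,245),0.125,0.2,"posts")
```

```text
tote rim 569 c [572.6 -74. ] size [216.4 217.7] ang 15.65 z 0.0848
tote handle 372 c [ 582.9 -166. ] size [151.1  53.2] ang 15.75 z 0.0682
tray handle 292 c [531.5 384.8] size [164.9  48.3] ang 4.94 z 0.1588
tray walls 656 c [522.6 259.4] size [257.6 234.5] ang 9.13 z 0.152
tray floor 4973 c [520.2 242.5] size [251.5 216.5] ang 8.62 z 0.1259
blkA 295 c [ 627.5 -332.7] size [72.2 43.7] ang 6.82 z 0.0381
blkB 307 c [ 429.6 -335.9] size [43.7 71.7] ang 83.16 z 0.0383
purA 308 c [ 324.7 -262.8] size [72.6 41.4] ang 63.99 z 0.0387
purB 328 c [ 286.7 -369.3] size [43.7 71.8] ang 56.24 z 0.0384
tin 445 c [ 670.9 -449.6] size [68.8 68.8] ang 80.37 z 0.0683
tape 425 c [ 546.8 -434.1] size [59.4 73.5] ang 67.76 z 0.0355
offcut 671 c [ 739.8 -295.5] size [160.2  47.8] ang 85.8 z 0.0195
posts 1327 c [546.3 173.3] size [287.9  72.5] ang 8.35 z 0.1306
```

```bash
cat >> h.py <<'E'
from scipy.optimize import least_squares
def segd(Q,a,b):
    a=np.array(a);b=np.array(b);t=np.clip(((Q-a)@(b-a))/((b-a)@(b-a)),0,1); return np.linalg.norm(Q-a-t[:,None]*(b-a),axis=1)
def fit(Q,segs,x0):
    def f(x):
        c,s=np.cos(x[2]),np.sin(x[2]); L=(Q[:,:2]-x[:2])@np.array([[c,-s],[s,c]])
        return np.min([segd(L,*g) for g in segs],0)
    r=least_squares(f,x0,loss="soft_l1",f_scale=0.003,x_scale=[.01,.01,.05]); return r.x, np.median(f(r.x)),f(r.x)
def pts(P,box,z0,z1):
    Q=P[box[2]:box[3],box[0]:box[1]].reshape(-1,3); return Q[(Q[:,2]>z0)&(Q[:,2]<z1)]
X,Y=.1025,.0875
TOTE=[((-X,-Y),(X,-Y)),((X,-Y),(X,Y)),((X,Y),(-X,Y)),((-X,Y),(-X,-Y)),((-.06,-.130),(.06,-.130))]
# tipper frame
TRAY=[((-.097,0),(-.097,.197)),((.097,0),(.097,.197)),((-.097,.197),(.097,.197)),((-.058,.243),(.058,.243))]
E
python3 - <<'E'
from h import *
d=np.load("top0.npy"); P=cloud("top",d)
Q=np.vstack([pts(P,(295,376,140,235),.078,.095),pts(P,(366,390,155,205),.06,.078)])
for y in(.1,.26): x,m,r=fit(Q,TOTE,[.573,-.07,y]); print("tote",x.round(4),m,(r<.008).mean())
Q=np.vstack([pts(P,(186,280,150,240),.145,.165),pts(P,(165,184,165,235),.145,.17)])
for y in(0.,.1,.2): x,m,r=fit(Q,TRAY,[.52,.15,y]); print("tip",x.round(4),m,(r<.008).mean())
im=cv2.imread("pics/top0.png")
cv2.imwrite("pics/crop0.png",cv2.resize(im[130:260,160:400],None,fx=3.2,fy=3.2))
E
```

```text
tote [ 0.5675 -0.055   0.2751] 0.0020158769195216183 0.9390862944162437
tote [ 0.5675 -0.055   0.2751] 0.002015858416390688 0.9390862944162437
tip [0.5462 0.1564 0.1449] 0.0016872038411611112 0.8930817610062893
tip [0.5462 0.1564 0.1449] 0.0016872009056486947 0.8930817610062893
tip [0.5462 0.1563 0.1452] 0.0016830193733299859 0.8943396226415095
```

View pics/crop0.png

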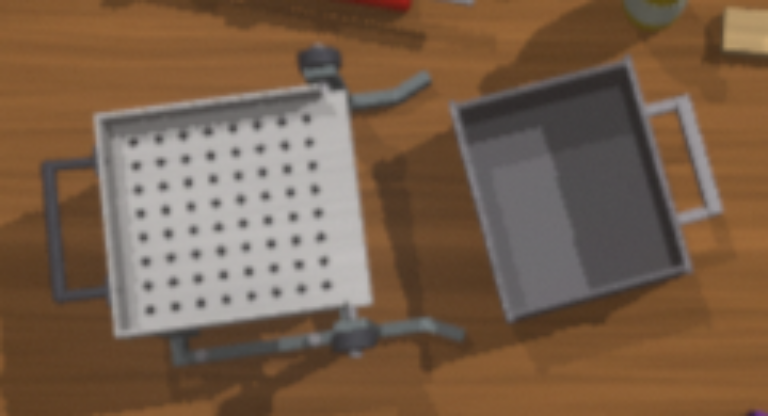

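The tipper fit is origin (0.546, 0.156), yaw 0.145. The tote fit is (0.568, -0.055), yaw 0.275, a plausible tilt relative to the guides. Next step is the tote handle.

```bash
cat >> h.py <<'E'
TIP=np.array([.5462,.1564,.145])
def t2w(x,y,T=TIP): c,s=np.cos(T[2]),np.sin(T[2]); return np.array([T[0]+c*x-s*y,T[1]+s*x+c*y])
def w2t(p,T=TIP): c,s=np.cos(T[2]),np.sin(T[2]); dx,dy=p[0]-T[0],p[1]-T[1]; return np.array([c*dx+s*dy,-s*dx+c*dy])
def go(x,y,z,jaw):
    """jaw = world angle of the line the jaws open along"""
    s=env.read_state(); Rm=R.from_rotvec(s["ee_rot"]).as_matrix(); p=np.array(s["tool_pos"])
    a=np.arctan2(Rm[1,1],Rm[0,1]); dj=(jaw-a+np.pi/2)%np.pi-np.pi/2
    v=Rm.T@(np.array([x,y,z])-p)
    print("t",round(s["time_s"],2),"pos",p.round(4),"jaw",round(a,3),"tilt",round(np.degrees(np.arccos(-Rm[2,2])),1),"q7",round(s["joint_positions"][6],2),"open",round(s["opening"],2),"F",np.round(s["ft_force"],1))
    # rotation first rotates axes: give shift in the current axes and in the axes after the turn
    Rn=Rm@R.from_euler("z",-dj).as_matrix(); v2=Rn.T@(np.array([x,y,z])-p)
    print(" shift now(m)",v.round(4)," shares",(v/.04).round(2)," after-turn shares",(v2/.04).round(2)," yaw shares",round(-dj/.12,2))
E
python3 - <<'E'
from h import *
print(w2t([.5675,-.055]), t2w(0,-.08))
go(.603,-.18,.2,.275+np.pi/2)
E
```

```text
[-0.00946922 -0.21225924] [0.55775939 0.07723953]
t 0.55 pos [ 0.2089 -0.5357  0.2453] jaw -1.199 tilt 0.0 q7 -0.08 open 1.0 F [-0.9 -0.2  0.5]
 shift now(m) [ 0.4964 -0.1881  0.0453]  shares [12.41 -4.7   1.13]  after-turn shares [11.9  -5.88  1.13]  yaw shares 0.81
```

Emit:
arm_command:
  commands:
    - [0,0,0,0.81,0.18]
    - [0.9,-0.45,0,0,0.18]
    - [0.99,-0.49,0,0,0.18]
    - [0.99,-0.49,0,0,0.18]
    - [0.99,-0.49,0,0,0.18]
    - [0.99,-0.49,0,0,0.18]
    - [0.99,-0.49,0,0,0.18]
    - [0.99,-0.49,0,0,0.18]
    - [0.99,-0.49,0,0,0.18]
    - [0.99,-0.49,0,0,0.18]
    - [0.9,-0.45,0,0,0.18]
    - [0.9,-0.45,0,0,0.18]

```text
time_s: 1.55
tool_pos: [0.5488, -0.2327, 0.2441]
ee_rot: [3.112, 0.399, -0.004]
ft_force: [0.3, -0.9, 0.5]
opening: 0.41
```

Run:
```python
from h import *
go(.603,-.18,.2,.275+np.pi/2)
s=env.read_state(); im,d=env.capture("wrist"); k=cal("wrist"); save("w1",im); np.save("w1.npy",d)
P=cloud("wrist",d,k); Q=P.reshape(-1,3)[(d>0).ravel()]
Q=Q[(abs(Q[:,0]-.59)<.18)&(abs(Q[:,1]+.09)<.17)]
Q=np.vstack([Q[(Q[:,2]>.078)&(Q[:,2]<.095)],Q[(Q[:,2]>.06)&(Q[:,2]<.076)&(Q[:,1]<-.1)]])
print(fit(Q,TOTE,[.5675,-.055,.275])[:2],len(Q))
```

```text
t 1.55 pos [ 0.5488 -0.2327  0.2441] jaw -1.316 tilt 0.3 q7 -0.91 open 0.41 F [ 0.3 -0.9  0.5]
 shift now(m) [ 0.0659 -0.0375  0.0438]  shares [ 1.65 -0.94  1.09]  after-turn shares [ 1.67 -0.9   1.09]  yaw shares -0.17
(array([ 0.57237251, -0.0480957 ,  0.28166837]), np.float64(0.0017974757092785731)) 11107
```

View pics/w1.png

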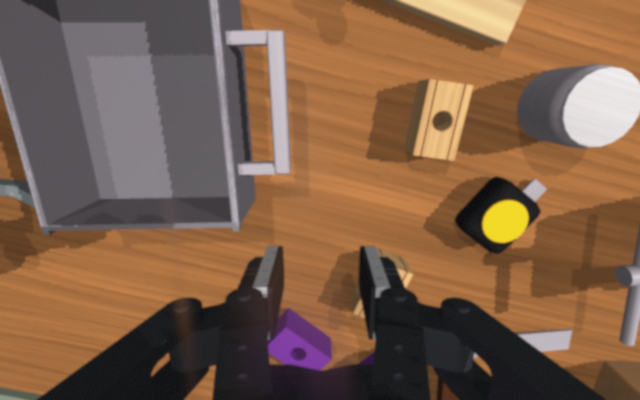

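The wrist view shows the tote handle at px (278,105), clear of other things, with both wooden blocks and the tape/tin to its right.

Emit:
arm_command:
  commands:
    - [0.9,-0.5,0.5,-0.17,0.18]
    - [0.6,-0.4,0.5,0,0.18]
    - [0.2,-0.1,0.2,0,0.18]
    - [0,0,0,0,0.18]
    - [0,0,0,0,0.18]

```text
time_s: 2.02
tool_pos: [0.6036, -0.1726, 0.199]
ee_rot: [-3.108, -0.454, -0.003]
ft_force: [0.5, -0.4, 0.6]
opening: 0.41
```

Run:
```python
from h import *
s=env.read_state(); im,d=env.capture("wrist"); k=cal("wrist"); save("w2",im)
P=cloud("wrist",d,k); Q=P.reshape(-1,3)[(d>0).ravel()]
Q=Q[(abs(Q[:,0]-.59)<.18)&(abs(Q[:,1]+.09)<.17)]
Q=np.vstack([Q[(Q[:,2]>.078)&(Q[:,2]<.095)],Q[(Q[:,2]>.06)&(Q[:,2]<.076)&(Q[:,1]<-.1)]])
x,m,_=fit(Q,TOTE,[.5675,-.055,.275]); print(x,m,len(Q))
h=t2w(0,-.13,x); print(h); go(*h,.06,x[2]+np.pi/2)
```

```text
[ 0.56695175 -0.05689936  0.27110801] 0.002018082441253226 14124
[ 0.60176563 -0.18215108]
t 2.07 pos [ 0.6034 -0.173   0.1992] jaw -1.281 tilt 0.1 q7 -0.99 open 0.41 F [0.9 0.2 0.2]
 shift now(m) [-0.0045  0.0083  0.1392]  shares [-0.11  0.21  3.48]  after-turn shares [-0.11  0.21  3.48]  yaw shares 0.15
```

Emit:
arm_command:
  commands:
    - [-0.1,0.2,0,0.13,0.18]
    - [0,0,0.8,0,0.18]
    - [0,0,0.8,0,0.18]
    - [0,0,0.8,0,0.18]
    - [0,0,0.6,0,0.18]
    - [0,0,0.3,0,0.18]
    - [0,0,0.15,0,0.18]

```text
time_s: 2.65
tool_pos: [0.6024, -0.2007, 0.0675]
ee_rot: [3.101, 0.395, 0.028]
ft_force: [-0.5, 5.2, 5.0]
opening: 0.41
```

Run:
```python
from h import *
go(.602,-.182,.06,.271+np.pi/2)
```

```text
t 2.65 pos [ 0.6024 -0.2007  0.0675] jaw -1.317 tilt 1.4 q7 -0.98 open 0.41 F [-0.5  5.2  5. ]
 shift now(m) [ 0.0042 -0.0183  0.0072]  shares [ 0.11 -0.46  0.18]  after-turn shares [ 0.11 -0.46  0.18]  yaw shares -0.15
```

Run:
```python
from h import *
im,d=env.capture("wrist"); save("w3",im); print(env.read_state()["ft_force"],env.read_state()["tool_pos"],env.read_state()["time_s"])
```

```text
[-1.60736532  6.41923119  4.81282677] [ 0.60210491 -0.20132386  0.06702139] 2.7
```

View pics/w3.png

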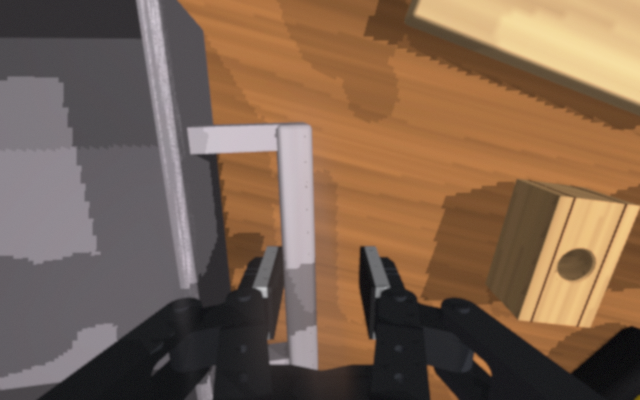

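The bar (px 297,250) is between the fingers, near the inner one. Closing the grip will centre it.

Emit:
arm_command:
  commands:
    - [0,-0.2,0.1,0,0.3]
    - [0,-0.1,0,0,1]
    - [0,0,0,0,1]
    - [0,0,0,0,1]
    - [0,0,0,0,1]
    - [0,0,0,0,1]

```text
time_s: 3.2
tool_pos: [0.5969, -0.1902, 0.0671]
ee_rot: [3.104, 0.385, 0.03]
ft_force: [0.3, -0.1, -4.5]
opening: 0.147
```

Run:
```python
from h import *
im,d=env.capture("top"); save("top1",im)
P=cloud("top",d)
Q=np.vstack([pts(P,(285,376,130,245),.078,.095)])
x,m,r=fit(Q,TOTE[:4],[.567,-.055,.27]); print("tote",x.round(4),m,(r<.008).mean(), "tipframe",w2t(x[:2]),x[2]-TIP[2])
Q=np.vstack([pts(P,(186,280,150,240),.145,.165),pts(P,(165,184,165,235),.145,.17)])
x,m,r=fit(Q,TRAY,TIP); print("tip",x.round(4),m)
h=t2w(0,-.21); print(h); go(*h,.062,TIP[2]+np.pi/2)
```

```text
tote [ 0.5717 -0.0626  0.2582] 0.0018136141482749252 0.9503722084367245 tipframe [-0.00642756 -0.22038541] 0.11322321627606677
tip [0.5464 0.1563 0.1461] 0.0016833712241589721
[ 0.57654341 -0.05139624]
t 3.25 pos [ 0.5968 -0.1904  0.067 ] jaw -1.324 tilt 1.4 q7 -0.99 open 0.15 F [-0.8  0.7 -3.6]
 shift now(m) [ 0.0142 -0.1399  0.003 ]  shares [ 0.36 -3.5   0.07]  after-turn shares [-0.   -3.51  0.07]  yaw shares 0.85
```

View pics/top1.png

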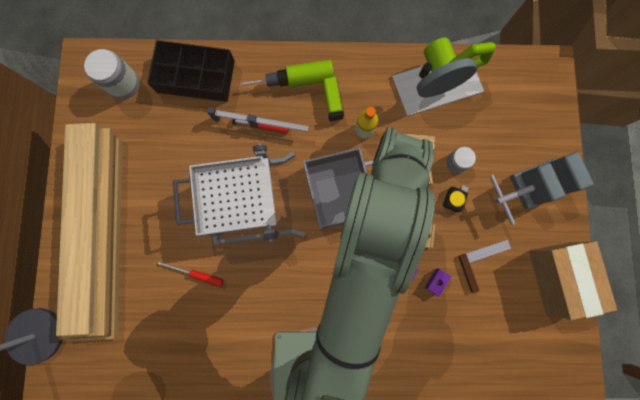

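Gripped; no further blocks appear where the arm used to be, so there are two. I'll align the tote in front of the guides first.

Run:
```python
from h import *
h=t2w(-.007,-.35); print(h, w2t([.597,-.190])); go(*h,.065,TIP[2]+np.pi/2)
```

```text
[ 0.58984581 -0.19093851] [ 2.14722367e-04 -3.50105061e-01]
t 3.25 pos [ 0.5968 -0.1904  0.067 ] jaw -1.324 tilt 1.4 q7 -0.99 open 0.15 F [-0.8  0.7 -3.6]
 shift now(m) [-0.0069 -0.0013  0.0019]  shares [-0.17 -0.03  0.05]  after-turn shares [-0.18 -0.01  0.05]  yaw shares 0.85
```

Emit:
arm_command:
  commands:
    - [-0.05,0,0,0.3,1]
    - [-0.05,0,0,0.3,1]
    - [-0.05,0,0,0.3,1]
    - [-0.05,0,0,0,1]
    - [0,0,0,0,1]

```text
time_s: 3.67
tool_pos: [0.5872, -0.1942, 0.0669]
ee_rot: [3.12, 0.193, 0.03]
ft_force: [-1.5, 1.6, -2.9]
opening: 0.144
```

```bash
cat >> h.py <<'E'
def totefit(yw=.15):
    im,d=env.capture("top"); P=cloud("top",d)
    Q=pts(P,(235,376,130,245),.078,.095)
    Q=Q[Q[:,1]<.16]
    c=Q[:,:2].mean(0)
    x,m,r=fit(Q,TOTE[:4],[*c,yw]); print("tote",x.round(4),m.round(4),(r<.008).mean().round(2), "tipframe",w2t(x[:2]).round(4),"relyaw",round(x[2]-TIP[2],3)); return x,im
E
python3 - <<'E'
from h import *
totefit()
h=t2w(-.007,-.21);go(*h,.065,TIP[2]+np.pi/2)
E
```

```text
tote [ 0.5779 -0.0642  0.1353] 0.0016 0.95 tipframe [-0.0005 -0.2229] relyaw -0.01
t 3.72 pos [ 0.5873 -0.1942  0.0669] jaw -1.447 tilt 1.4 q7 -1.07 open 0.15 F [-0.6 -1.3 -3.9]
 shift now(m) [ 0.     -0.1429 -0.0005]  shares [ 0.   -3.57 -0.01]  after-turn shares [ 0.08 -3.57 -0.01]  yaw shares -0.17
```

Well aligned. Now the straight push, at a moderate pace and slower at the end.

Emit:
arm_command:
  commands:
    - [0,-0.4,0,-0.1,1]
    - [0,-0.4,0,0,1]
    - [0,-0.4,0,0,1]
    - [0,-0.4,0,0,1]
    - [0,-0.4,0,0,1]
    - [0,-0.4,0,0,1]
    - [0,-0.4,0,0,1]
    - [0,-0.3,0,0,1]
    - [0,-0.2,0,0,1]

```text
time_s: 4.47
tool_pos: [0.5712, -0.0657, 0.067]
ee_rot: [3.108, 0.202, 0.043]
ft_force: [1.8, -3.9, 0.1]
opening: 0.147
```

Run:
```python
from h import *
totefit()
h=t2w(-.007,-.21);go(*h,.065,TIP[2]+np.pi/2)
```

```text
tote [ 0.5836  0.0157 -4.549 ] 0.0023 0.78 tipframe [ 0.0167 -0.1447] relyaw -4.694
t 4.52 pos [ 0.5711 -0.0642  0.067 ] jaw -1.44 tilt 2.1 q7 -1.22 open 0.15 F [-2.4  5.3  7. ]
 shift now(m) [ 0.     -0.0119  0.0016]  shares [ 0.   -0.3   0.04]  after-turn shares [ 0.01 -0.3   0.04]  yaw shares -0.12
```

Emit:
arm_command:
  commands:
    - [0,-0.2,0,0,1]
    - [0,-0.2,0,0,1]
    - [0,-0.2,0,0,1]
    - [0,-0.2,0,0,1]
    - [0,-0.2,0,0,1]

```text
time_s: 4.93
tool_pos: [0.5731, -0.0498, 0.0705]
ee_rot: [3.075, 0.176, 0.072]
ft_force: [1.8, -44.8, 8.1]
opening: 0.145
```

```bash
cat >> h.py <<'E'
def totefit2():
    im,d=env.capture("top"); P=cloud("top",d).reshape(-1,3)
    L=np.array([w2t(p) for p in P[:,:2]]) if 0 else np.stack(w2t(P.T[:2]),-1)
    m=(P[:,2]>.078)&(P[:,2]<.095)&(abs(L[:,0])<.125)&(L[:,1]<-.035)&(L[:,1]>-.33)
    x,md,r=fit(np.c_[L[m],P[m,2]],[TOTE[0],TOTE[1],TOTE[3]],[0,L[m,1].min()+.09,0]); print("tote in tipper",x.round(4),md.round(4),(r<.008).mean().round(2),m.sum()); return im
E
python3 - <<'E'
from h import *
save("top2",totefit2())
h=t2w(-.007,-.21);go(*h,.065,TIP[2]+np.pi/2)
E
```

```text
tote in tipper [ 0.0027 -0.1104  0.0045] 0.0016 1.0 78
t 4.98 pos [ 0.5731 -0.0497  0.0706] jaw -1.458 tilt 4.5 q7 -1.28 open 0.14 F [  1.4 -45.6   7.8]
 shift now(m) [-0.004   0.0019  0.0055]  shares [-0.1   0.05  0.14]  after-turn shares [-0.1   0.05  0.14]  yaw shares -0.27
```

Emit:
arm_command:
  commands:
    - [0,0.1,0,0,1]
    - [0,0,0,0,0.18]
    - [0,0,0,0,0.18]
    - [0,0,0,0,0.18]

```text
time_s: 5.32
tool_pos: [0.5734, -0.0562, 0.0709]
ee_rot: [3.072, 0.172, 0.071]
ft_force: [0.1, 0.3, 0.3]
opening: 0.411
```

Run:
```python
from h import *
h=t2w(-.007,-.21);go(*h,.2,TIP[2]+np.pi/2)
```

```text
t 5.32 pos [ 0.5734 -0.0562  0.0709] jaw -1.46 tilt 4.5 q7 -1.27 open 0.41 F [0.1 0.3 0.3]
 shift now(m) [ 0.0022  0.0044 -0.1291]  shares [ 0.05  0.11 -3.23]  after-turn shares [ 0.05  0.11 -3.23]  yaw shares -0.29
```

Emit:
arm_command:
  commands:
    - [0,0.06,-0.9,0,0.18]
    - [0,0.06,-0.9,0,0.18]
    - [0,0.06,-0.9,0,0.18]
    - [0,0.06,-0.6,0,0.18]
    - [0,0,0,0,0.18]

```text
time_s: 5.73
tool_pos: [0.5669, -0.0542, 0.2064]
ee_rot: [3.077, 0.177, 0.064]
ft_force: [-0.1, -0.1, 0.1]
opening: 0.411
```

Run:
```python
from h import *
go(.53,-.29,.19,-1.46)
```

```text
t 5.73 pos [ 0.5669 -0.0542  0.2064] jaw -1.457 tilt 4.1 q7 -1.29 open 0.41 F [-0.1 -0.1  0.1]
 shift now(m) [-0.0646  0.2287  0.028 ]  shares [-1.62  5.72  0.7 ]  after-turn shares [-1.6   5.72  0.7 ]  yaw shares 0.03
```

Emit:
arm_command:
  commands:
    - [-0.25,0.95,0.12,0,-1]
    - [-0.25,0.95,0.12,0,-1]
    - [-0.25,0.95,0.12,0,-1]
    - [-0.25,0.95,0.12,0,-1]
    - [-0.25,0.95,0.12,0,-1]
    - [-0.2,0.8,0.1,0,-1]
    - [0,0,0,0,-1]
    - [0,0,0,0,-1]

```text
time_s: 6.4
tool_pos: [0.5383, -0.2848, 0.1878]
ee_rot: [3.083, 0.197, 0.073]
ft_force: [0.2, 0.9, -0.5]
opening: 0.997
```

Run:
```python
from h import *
s=env.read_state(); im,d=env.capture("wrist"); k=cal("wrist"); save("w4",im)
P=cloud("wrist",d,k).reshape(-1,3); P=P[(d>0).ravel()]
print("bench z",np.median(P[(abs(P[:,2])<.01)][:,2]))
for r in env.recognise("block1","wrist"): print(round(r["p"],2),w("wrist",r["location"],k).round(3))
for n,(x,y) in dict(A=(.6275,-.3327),B=(.4296,-.3359)).items():
    Q=P[(np.hypot(P[:,0]-x,P[:,1]-y)<.065)&(P[:,2]>.03)&(P[:,2]<.05)]; r=cv2.minAreaRect((Q[:,:2]*1000).astype(np.float32)); print(n,len(Q),np.round(r[0],1),np.round(r[1],1),round(r[2],1))
save("top3",totefit2())
go(.53,-.29,.02,-1.46)
```

```text
bench z 0.0007882215434023309
0.83 [ 0.437 -0.333  0.037]
0.66 [ 0.626 -0.329  0.036]
0.57 [ 0.35  -0.245  0.014]
A 4601 [ 625.4 -333.6] [71.8 42.8] 7.1
B 3093 [ 426.8 -335.8] [42.7 73.6] 82.7
tote in tipper [ 0.0049 -0.0858 -0.0163] 0.0015 1.0 327
t 6.55 pos [ 0.5389 -0.2832  0.1882] jaw -1.442 tilt 4.0 q7 -0.91 open 1.0 F [-0.3  0.3 -0.4]
 shift now(m) [-0.0171 -0.0036  0.1676]  shares [-0.43 -0.09  4.19]  after-turn shares [-0.43 -0.08  4.19]  yaw shares 0.15
```

View pics/w4.png

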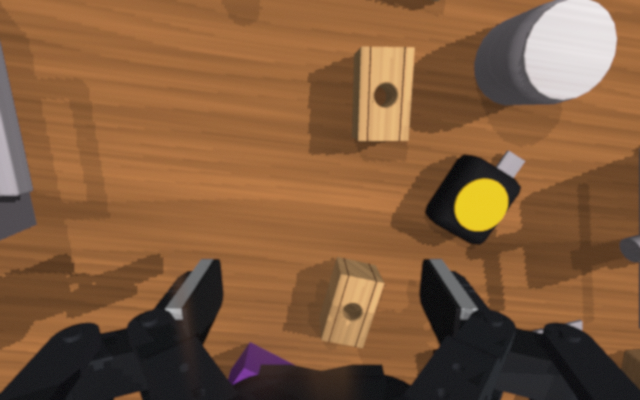

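View pics/top3.png

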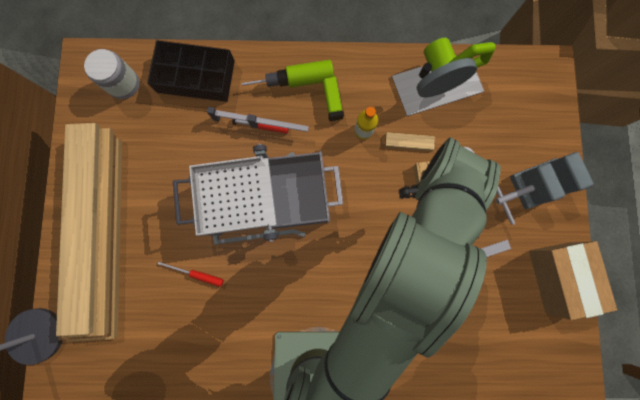

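Tote is home (y≈-0.086 in the tipper frame). Block A is at (0.626,-0.333) with its long axis at 7°, and block B at (0.427,-0.336) at -7°. The tool has a 4° tilt left over from the push, so I'll level it by pressing the open fingers gently on the bare bench.

Emit:
arm_command:
  commands:
    - [-0.2,-0.05,0.8,0.15,-1]
    - [-0.2,0,0.8,0,-1]
    - [0,0,0.8,0,-1]
    - [0,0,0.8,0,-1]
    - [0,0,0.5,0,-1]
    - [0,0,0.3,0,-1]
    - [0,0,0.2,0,-1]
    - [0,0,0.1,0,-1]

```text
time_s: 7.22
tool_pos: [0.5385, -0.281, 0.012]
ee_rot: [3.084, 0.193, 0.088]
ft_force: [-0.7, -0.5, 0.4]
opening: 0.998
```

Run:
```python
from h import *
go(.53,-.29,.005,-1.46)
```

```text
t 7.22 pos [ 0.5385 -0.281   0.012 ] jaw -1.447 tilt 4.3 q7 -0.89 open 1.0 F [-0.7 -0.5  0.4]
 shift now(m) [-0.0099  0.0075  0.0069]  shares [-0.25  0.19  0.17]  after-turn shares [-0.25  0.19  0.17]  yaw shares 0.11
```

Emit:
arm_command:
  commands:
    - [0,0,0.1,0,-1]
    - [0,0,0.1,0,-1]
    - [0,0,0.1,0,-1]
    - [0,0,0.1,0,-1]

```text
time_s: 7.55
tool_pos: [0.5407, -0.281, 0.0024]
ee_rot: [3.084, 0.196, 0.092]
ft_force: [-35.5, 14.1, 124.7]
opening: 0.997
```

Run:
```python
from h import *
go(.53,-.29,.005,-1.46)
```

```text
t 7.55 pos [ 0.5407 -0.281   0.0024] jaw -1.445 tilt 4.5 q7 -0.89 open 1.0 F [-35.5  14.1 124.7]
 shift now(m) [-0.0116  0.0078 -0.0029]  shares [-0.29  0.19 -0.07]  after-turn shares [-0.29  0.2  -0.07]  yaw shares 0.12
```

That went wrong: the wrist reading is about 125–130 N, over the 120 N limit, and the tilt didn't change. I may have failed the run here and will report it. I'll back off, accept the tilt, and press nothing vertically again.

Emit:
arm_command:
  commands:
    - [0,0,-0.2,0,-1]
    - [0,0,-0.8,0,-1]
    - [0,0,-0.9,0,-1]
    - [0,0,-0.5,0,-1]
    - [0,0,0,0,-1]

```text
time_s: 7.97
tool_pos: [0.5352, -0.2769, 0.1066]
ee_rot: [3.082, 0.195, 0.098]
ft_force: [-0.7, 0.3, 0.6]
opening: 1.002
```

Run:
```python
from h import *
s=env.read_state(); Rm=R.from_rotvec(s["ee_rot"]).as_matrix(); print(Rm.round(3),s["ft_force"],env.read_state().keys())
go(.6255,-.3335,.1,np.radians(97.1))
```

```text
[[ 0.99   0.124  0.067]
 [ 0.128 -0.991 -0.048]
 [ 0.06   0.056 -0.997]] [-0.65009976  0.26594352  0.61601076] dict_keys(['time_s', 'joint_positions', 'joint_vel', 'tau', 'tool_pos', 'ee_rot', 'ft_force', 'ft_torque', 'opening'])
t 7.97 pos [ 0.5352 -0.2769  0.1066] jaw -1.446 tilt 4.7 q7 -0.9 open 1.0 F [-0.7  0.3  0.6]
 shift now(m) [0.0818 0.067  0.0153]  shares [2.04 1.67 0.38]  after-turn shares [2.05 1.67 0.38]  yaw shares 0.01
```

Emit:
arm_command:
  commands:
    - [0.6,0.5,0.1,0,-0.6]
    - [0.7,0.6,0.1,0,-0.6]
    - [0.6,0.5,0.1,0,-0.6]
    - [0.15,0.1,0,0,-0.6]
    - [0,0,0,0,-0.6]

```text
time_s: 8.38
tool_pos: [0.6281, -0.3358, 0.1073]
ee_rot: [3.08, 0.196, 0.102]
ft_force: [-1.2, 0.3, 0.1]
opening: 0.803
```

Run:
```python
from h import *
im,d=env.capture("wrist"); k=cal("wrist"); save("w5",im)
P=cloud("wrist",d,k).reshape(-1,3); P=P[(d>0).ravel()]
for n,(x,y) in dict(A=(.6275,-.3327)).items():
    Q=P[(np.hypot(P[:,0]-x,P[:,1]-y)<.065)&(P[:,2]>.03)&(P[:,2]<.05)]; r=cv2.minAreaRect((Q[:,:2]*1000).astype(np.float32)); print(n,len(Q),np.round(r[0],1),np.round(r[1],1),round(r[2],1))
go(.6255,-.3335,.024,np.radians(97.1))
```

```text
A 6910 [ 624.7 -332.9] [72.9 42.1] 7.0
t 8.43 pos [ 0.6274 -0.3356  0.1072] jaw -1.446 tilt 4.8 q7 -0.91 open 0.8 F [ 0.3 -0.1 -0.4]
 shift now(m) [-0.0067 -0.007   0.0826]  shares [-0.17 -0.18  2.07]  after-turn shares [-0.17 -0.18  2.07]  yaw shares 0.01
```

Emit:
arm_command:
  commands:
    - [-0.1,-0.1,0.7,0,-0.6]
    - [-0.07,-0.08,0.7,0,-0.6]
    - [0,0,0.5,0,-0.6]
    - [0,0,0.15,0,-0.6]
    - [0,0,0,0,1]
    - [0,0,0,0,1]
    - [0,0,0,0,1]
    - [0,0,0,0,1]

```text
time_s: 9.1
tool_pos: [0.6235, -0.3319, 0.0273]
ee_rot: [3.078, 0.195, 0.107]
ft_force: [0.3, 0.6, -1.7]
opening: 0.481
```

Run:
```python
from h import *
print(t2w(.047,.0975),t2w(-.047,.0975))
go(*t2w(.047,.0975),.23,TIP[2])
```

```text
[0.57861877 0.25966797] [0.48560521 0.24608568]
t 9.1 pos [ 0.6235 -0.3319  0.0273] jaw -1.446 tilt 5.1 q7 -0.91 open 0.48 F [ 0.3  0.6 -1.7]
 shift now(m) [ 0.0446 -0.5795 -0.2352]  shares [  1.12 -14.49  -5.88]  after-turn shares [-14.46  -1.41  -5.88]  yaw shares 12.92
```

Block A is gripped (41 mm). I'll place it at tray x=+0.047, jaws along tray y, so the tool needs almost no turn.

Emit:
arm_command:
  commands:
    - [0,0,-0.5,0,1]
    - [0,0,-0.9,0,1]
    - [0,0,-0.9,0,1]
    - [0,0,-0.9,0,1]
    - [0,0,-0.9,-0.17,1]
    - [0.08,-0.6,-0.2,0,1]
    - [0.08,-0.9,-0.12,0,1]
    - [0.08,-0.9,-0.12,0,1]
    - [0.08,-0.9,-0.12,0,1]
    - [0.08,-0.9,-0.12,0,1]
    - [0.08,-0.9,-0.12,0,1]
    - [0.08,-0.9,-0.12,0,1]

```text
time_s: 10.1
tool_pos: [0.5932, -0.0805, 0.2344]
ee_rot: [3.067, 0.208, 0.128]
ft_force: [1.5, 0.6, -0.9]
opening: 0.482
```

Emit:
arm_command:
  commands:
    - [0.08,-0.9,-0.12,0,1]
    - [0.08,-0.9,-0.12,0,1]
    - [0.08,-0.9,-0.12,0,1]
    - [0.08,-0.9,-0.12,0,1]
    - [0.08,-0.9,-0.12,0,1]
    - [0,0,0,0,1]
    - [0,0,0,0,1]

```text
time_s: 10.68
tool_pos: [0.5798, 0.1196, 0.2556]
ee_rot: [3.073, 0.222, 0.145]
ft_force: [-1.1, -1.7, -0.2]
opening: 0.483
```

Run:
```python
from h import *
go(*t2w(.047,.0975),.157,TIP[2]+np.pi/2)
```

```text
t 10.68 pos [0.5798 0.1196 0.2556] jaw -1.429 tilt 6.3 q7 -1.57 open 0.48 F [-1.1 -1.7 -0.2]
 shift now(m) [ 0.0105 -0.1449  0.0908]  shares [ 0.26 -3.62  2.27]  after-turn shares [ 0.27 -3.62  2.27]  yaw shares -0.03
```

Emit:
arm_command:
  commands:
    - [0.08,-0.8,0,0,1]
    - [0.08,-0.8,0,0,1]
    - [0.05,-0.8,0,0,1]
    - [0.05,-0.8,0,0,1]
    - [0,-0.3,0.1,0,1]
    - [0,0,0.3,0,1]
    - [0,0,0.3,0,1]
    - [0,0,0,0,1]

```text
time_s: 11.35
tool_pos: [0.5746, 0.2591, 0.2241]
ee_rot: [3.076, 0.213, 0.156]
ft_force: [-0.1, -0.9, -1.5]
opening: 0.485
```

Run:
```python
from h import *
go(*t2w(.047,.0975),.157,TIP[2]+np.pi/2)
print(R.from_rotvec(env.read_state()["ee_rot"]).as_matrix()[:,2].round(3))
```

```text
t 11.35 pos [0.5746 0.2591 0.2241] jaw -1.435 tilt 6.6 q7 -1.78 open 0.49 F [-0.1 -0.9 -1.5]
 shift now(m) [-0.0024 -0.0041  0.067 ]  shares [-0.06 -0.1   1.68]  after-turn shares [-0.06 -0.1   1.68]  yaw shares -0.08
[ 0.105 -0.047 -0.993]
```

Emit:
arm_command:
  commands:
    - [-0.02,-0.03,0.5,-0.08,1]
    - [-0.02,-0.03,0.5,0,1]
    - [-0.02,-0.03,0.4,0,1]
    - [0,0,0.2,0,1]
    - [0,0,0,0,1]

```text
time_s: 11.77
tool_pos: [0.5812, 0.2548, 0.1626]
ee_rot: [3.076, 0.221, 0.164]
ft_force: [-0.5, 0.2, -0.5]
opening: 0.481
```

Run:
```python
from h import *
go(*t2w(.047,.0975),.154,TIP[2]+np.pi/2)
```

```text
t 11.77 pos [0.5812 0.2548 0.1626] jaw -1.431 tilt 6.8 q7 -1.76 open 0.48 F [-0.5  0.2 -0.5]
 shift now(m) [-0.0027 -0.0057  0.008 ]  shares [-0.07 -0.14  0.2 ]  after-turn shares [-0.07 -0.14  0.2 ]  yaw shares -0.04
```

Emit:
arm_command:
  commands:
    - [-0.05,-0.1,0.1,0,1]
    - [0,0,0.06,0,1]
    - [0,0,0,0,1]
    - [0,0,0,0,0.0]
    - [0,0,0,0,-0.3]
    - [0,0,0,0,-0.3]
    - [0,0,0,0,-0.3]

```text
time_s: 12.35
tool_pos: [0.581, 0.2579, 0.1601]
ee_rot: [3.077, 0.218, 0.172]
ft_force: [-0.1, 0.0, 0.2]
opening: 0.653
```

Run:
```python
from h import *
go(*t2w(.047,.0975),.254,TIP[2]+np.pi/2)
```

```text
t 12.35 pos [0.581  0.2579 0.1601] jaw -1.432 tilt 7.0 q7 -1.77 open 0.65 F [-0.1  0.   0.2]
 shift now(m) [ 0.008   0.0035 -0.0936]  shares [ 0.2   0.09 -2.34]  after-turn shares [ 0.2   0.09 -2.34]  yaw shares -0.05
```

Emit:
arm_command:
  commands:
    - [0.08,0.04,-0.8,0,-0.4]
    - [0.08,0.04,-0.9,0,-0.4]
    - [0,0.2,-0.7,0,-0.4]

```text
time_s: 12.6
tool_pos: [0.5758, 0.2523, 0.2545]
ee_rot: [3.075, 0.221, 0.158]
ft_force: [-0.1, 0.8, 0.1]
opening: 0.704
```

Run:
```python
from h import *
im,d=env.capture("wrist"); k=cal("wrist"); save("w6",im)
go(.427,-.336,.12,np.radians(82.7))
```

```text
t 12.65 pos [0.5773 0.2505 0.26  ] jaw -1.433 tilt 7.0 q7 -1.77 open 0.7 F [ 1.  -1.8  6.9]
 shift now(m) [-0.2466  0.5506  0.1491]  shares [-6.16 13.76  3.73]  after-turn shares [-2.34 14.9   3.73]  yaw shares 2.21
```

View pics/w6.png

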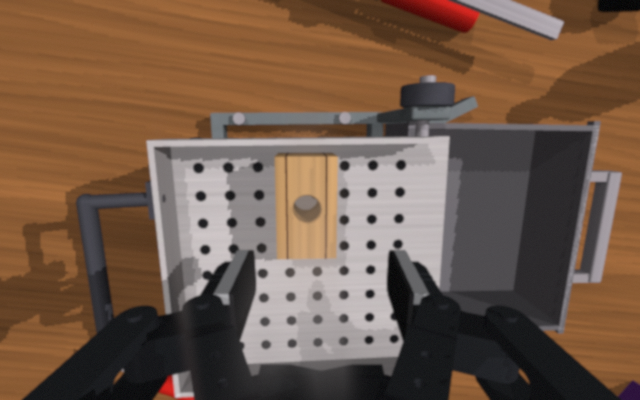

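Block A lies flat on the screen (px 306,205). Now block B.

Emit:
arm_command:
  commands:
    - [-0.3,0.9,0,0.74,-0.4]
    - [-0.3,0.9,0,0.74,-0.4]
    - [-0.2,0.93,0,0.74,-0.4]
    - [-0.15,0.95,0,0,-0.4]
    - [-0.15,0.95,0,0,-0.4]
    - [-0.15,0.95,0,0,-0.4]
    - [-0.15,0.95,0,0,-0.4]
    - [-0.15,0.95,0,0,-0.4]
    - [-0.15,0.95,0,0,-0.4]
    - [-0.15,0.95,0,0,-0.4]
    - [-0.15,0.95,0,0,-0.4]
    - [-0.15,0.95,0,0,-0.4]

```text
time_s: 13.65
tool_pos: [0.4469, -0.2029, 0.2673]
ee_rot: [3.096, -0.196, 0.197]
ft_force: [0.8, -0.0, 0.4]
opening: 0.695
```

Run:
```python
from h import *
go(.427,-.336,.13,np.radians(82.7))
```

```text
t 13.65 pos [ 0.4469 -0.2029  0.2673] jaw -1.699 tilt 7.5 q7 -1.13 open 0.7 F [ 0.8 -0.   0.4]
 shift now(m) [-0.0208  0.131   0.1391]  shares [-0.52  3.27  3.48]  after-turn shares [-0.52  3.27  3.48]  yaw shares -0.01
```

Emit:
arm_command:
  commands:
    - [-0.15,0.9,0.6,0,-0.4]
    - [-0.15,0.9,0.9,0,-0.4]
    - [-0.15,0.9,0.9,0,-0.4]
    - [-0.05,0.5,0.9,0,-0.4]
    - [0,0,0.1,0,-0.4]

```text
time_s: 14.07
tool_pos: [0.4267, -0.3284, 0.1479]
ee_rot: [3.086, -0.212, 0.209]
ft_force: [-0.5, -0.9, -1.4]
opening: 0.703
```

Run:
```python
from h import *
im,d=env.capture("wrist"); k=cal("wrist"); save("w7",im)
P=cloud("wrist",d,k).reshape(-1,3); P=P[(d>0).ravel()]
x,y=.427,-.336
Q=P[(np.hypot(P[:,0]-x,P[:,1]-y)<.065)&(P[:,2]>.03)&(P[:,2]<.05)]; r=cv2.minAreaRect((Q[:,:2]*1000).astype(np.float32)); print(len(Q),np.round(r[0],1),np.round(r[1],1),round(r[2],1))
go(.427,-.336,.025,np.radians(82.7))
```

```text
4934 [ 428.1 -334.1] [42.  72.5] 82.8
t 14.12 pos [ 0.4273 -0.327   0.1495] jaw -1.709 tilt 8.1 q7 -0.86 open 0.7 F [-0.6  0.1 -0.2]
 shift now(m) [-0.0163  0.005   0.1236]  shares [-0.41  0.13  3.09]  after-turn shares [-0.41  0.12  3.09]  yaw shares -0.09
```

View pics/w7.png

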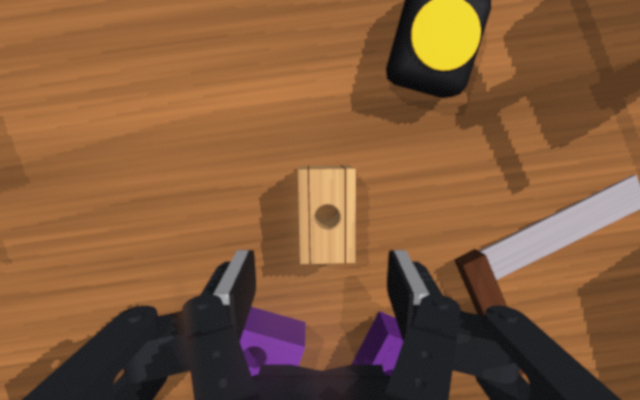

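Block B (px 327,215) is undisturbed and clear of the purple ones. Descend and grip.

Emit:
arm_command:
  commands:
    - [-0.1,0.07,0.8,-0.08,-0.4]
    - [-0.1,0.03,0.8,0,-0.4]
    - [-0.1,0,0.8,0,-0.4]
    - [-0.08,0,0.4,0,-0.4]
    - [0,0,0.1,0,-0.4]

```text
time_s: 14.53
tool_pos: [0.4311, -0.3342, 0.0337]
ee_rot: [3.082, -0.191, 0.222]
ft_force: [0.0, 0.0, -0.6]
opening: 0.7
```

Run:
```python
from h import *
go(.428,-.335,.027,np.radians(82.7))
```

```text
t 14.53 pos [ 0.4311 -0.3342  0.0337] jaw -1.697 tilt 8.6 q7 -0.81 open 0.7 F [ 0.   0.  -0.6]
 shift now(m) [-0.004   0.0009  0.0063]  shares [-0.1   0.02  0.16]  after-turn shares [-0.1   0.02  0.16]  yaw shares 0.01
```

Emit:
arm_command:
  commands:
    - [-0.1,0,0.15,0,-0.4]
    - [0,0,0,0,1]
    - [0,0,0,0,1]
    - [0,0,0,0,1]
    - [0,0,-0.4,0,1]
    - [0,0,-0.9,0,1]
    - [0,0,-0.9,0,1]
    - [0,0,-0.9,0,1]
    - [0,0,-0.9,0,1]
    - [0,0,-0.9,0,1]

```text
time_s: 15.37
tool_pos: [0.4005, -0.3197, 0.233]
ee_rot: [3.083, -0.185, 0.226]
ft_force: [0.9, -0.1, 0.3]
opening: 0.482
```

Run:
```python
from h import *
go(*t2w(-.045,.0975),.25,TIP[2]+np.pi/2)
```

```text
t 15.37 pos [ 0.4005 -0.3197  0.233 ] jaw -1.694 tilt 8.8 q7 -0.85 open 0.48 F [ 0.9 -0.1  0.3]
 shift now(m) [ 0.0224 -0.5715 -0.0344]  shares [  0.56 -14.29  -0.86]  after-turn shares [  4.32 -13.63  -0.86]  yaw shares -2.23
```

Emit:
arm_command:
  commands:
    - [0.1,-0.9,-0.1,-0.74,1]
    - [0.2,-0.95,-0.1,-0.74,1]
    - [0.3,-0.95,-0.1,-0.74,1]
    - [0.3,-0.95,-0.1,0,1]
    - [0.3,-0.95,-0.1,0,1]
    - [0.3,-0.95,-0.1,0,1]
    - [0.3,-0.95,-0.1,0,1]
    - [0.3,-0.95,-0.1,0,1]
    - [0.3,-0.95,-0.1,0,1]
    - [0.3,-0.95,-0.1,0,1]
    - [0.3,-0.95,-0.1,0,1]
    - [0.3,-0.95,-0.1,0,1]

```text
time_s: 16.37
tool_pos: [0.4735, 0.1356, 0.2861]
ee_rot: [3.049, 0.222, 0.258]
ft_force: [1.4, -1.0, -0.4]
opening: 0.481
```

Run:
```python
from h import *
go(*t2w(-.045,.0975),.23,TIP[2]+np.pi/2)
```

```text
t 16.37 pos [0.4735 0.1356 0.2861] jaw -1.432 tilt 10.5 q7 -1.67 open 0.48 F [ 1.4 -1.  -0.4]
 shift now(m) [ 0.0213 -0.1121  0.0509]  shares [ 0.53 -2.8   1.27]  after-turn shares [ 0.55 -2.8   1.27]  yaw shares -0.05
```

Emit:
arm_command:
  commands:
    - [0.2,-0.8,0.1,-0.05,1]
    - [0.15,-0.8,0.3,0,1]
    - [0.15,-0.8,0.3,0,1]
    - [0.05,-0.4,0.5,0,1]
    - [0,0,0.2,0,1]

```text
time_s: 16.78
tool_pos: [0.4866, 0.2637, 0.2306]
ee_rot: [3.058, 0.25, 0.274]
ft_force: [0.0, 1.3, -2.1]
opening: 0.475
```

Run:
```python
from h import *
go(*t2w(-.045,.0975),.165,TIP[2]+np.pi/2)
print(R.from_rotvec(env.read_state()["ee_rot"]).as_matrix()[:,2].round(3))
```

```text
t 16.78 pos [0.4866 0.2637 0.2306] jaw -1.414 tilt 10.8 q7 -1.84 open 0.48 F [ 0.   1.3 -2.1]
 shift now(m) [-0.0132  0.0123  0.0655]  shares [-0.33  0.31  1.64]  after-turn shares [-0.33  0.31  1.64]  yaw shares 0.1
[ 0.182 -0.047 -0.982]
```

Emit:
arm_command:
  commands:
    - [-0.1,0.15,0.5,0.05,1]
    - [-0.1,0.1,0.5,0,1]
    - [-0.1,0.05,0.45,0,1]
    - [0,0,0.15,0,1]

```text
time_s: 17.12
tool_pos: [0.4878, 0.2485, 0.168]
ee_rot: [3.062, 0.245, 0.281]
ft_force: [-0.3, -0.6, -1.1]
opening: 0.484
```

Run:
```python
from h import *
go(*t2w(-.045,.0975),.156,TIP[2]+np.pi/2)
```

```text
t 17.12 pos [0.4878 0.2485 0.168 ] jaw -1.417 tilt 11.0 q7 -1.81 open 0.48 F [-0.3 -0.6 -1.1]
 shift now(m) [-0.0027  0.0012  0.0118]  shares [-0.07  0.03  0.29]  after-turn shares [-0.07  0.03  0.29]  yaw shares 0.07
```

Emit:
arm_command:
  commands:
    - [-0.05,0,0.15,0,1]
    - [-0.02,0,0.12,0,1]
    - [0,0,0,0,1]
    - [0,0,0,0,0.0]
    - [0,0,0,0,-0.3]
    - [0,0,0,0,-0.3]

```text
time_s: 17.62
tool_pos: [0.4883, 0.248, 0.1603]
ee_rot: [3.064, 0.244, 0.288]
ft_force: [-0.2, 0.3, 0.6]
opening: 0.649
```

Run:
```python
from h import *
go(*t2w(-.045,.0975),.256,TIP[2]+np.pi/2)
```

```text
t 17.62 pos [0.4883 0.248  0.1603] jaw -1.418 tilt 11.1 q7 -1.8 open 0.65 F [-0.2  0.3  0.6]
 shift now(m) [ 0.0164  0.008  -0.094 ]  shares [ 0.41  0.2  -2.35]  after-turn shares [ 0.41  0.2  -2.35]  yaw shares 0.06
```

Emit:
arm_command:
  commands:
    - [0.15,0.05,-0.8,0,-0.3]
    - [0.15,0.05,-0.9,0,-0.3]
    - [0.1,0,-0.7,0,-0.3]
    - [0.1,-0.7,0,0,0.1]
    - [0.1,-0.8,0,0,0.18]
    - [0.1,-0.8,0,0,0.18]
    - [0,-0.8,0,0,0.18]
    - [0,0,0,0,0.18]

```text
time_s: 18.28
tool_pos: [0.4794, 0.3792, 0.2615]
ee_rot: [3.068, 0.237, 0.297]
ft_force: [-1.1, 0.7, -0.8]
opening: 0.412
```

Run:
```python
from h import *
im=totefit2(); save("top8",im); wim,wd=env.capture("wrist"); save("w8",wim)
k=cal("wrist"); P=cloud("wrist",wd,k).reshape(-1,3); P=P[(wd>0).ravel()]
L=np.stack(w2t(P.T[:2]),-1); m=(P[:,2]>.145)&(P[:,2]<.175)&(abs(L[:,0])<.05)&(L[:,1]>.22)&(L[:,1]<.27)
print("bar",m.sum(),L[m].mean(0),P[m,2].max())
m=(P[:,2]>.15)&(P[:,2]<.175)&(abs(L[:,0])<.095)&(L[:,1]>0)&(L[:,1]<.19)
r=L[m]; print("blocks top", m.sum(), r[r[:,0]>0].mean(0), r[r[:,0]<0].mean(0), P[m,2].mean())
go(*t2w(0,.243),.2,TIP[2]+np.pi/2)
print(R.from_rotvec(env.read_state()["ee_rot"]).as_matrix()[:,2].round(3))
u=np.zeros((400,800,3),np.uint8); u[:250,:]=0
a=cv2.resize(im[140:250,150:350],None,fx=2,fy=2); b=cv2.resize(wim,(400,250)); u[:220,:400]=a; u[:250,400:]=b; save("c8",u[:250])
```

```text
tote in tipper [ 0.0049 -0.0858 -0.0187] 0.0015 1.0 326
bar 2300 [0.00150031 0.24215652] 0.1637978383384249
blocks top 12987 [0.05495496 0.0969329 ] [-0.04604942  0.0969865 ] 0.1621839115013885
t 18.38 pos [0.4812 0.3741 0.2621] jaw -1.427 tilt 11.5 q7 -2.02 open 0.41 F [ 0.2 -1.  -0.2]
 shift now(m) [ 0.0209 -0.0224  0.0658]  shares [ 0.52 -0.56  1.65]  after-turn shares [ 0.52 -0.56  1.65]  yaw shares -0.01
[ 0.195 -0.038 -0.98 ]
```

View pics/c8.png

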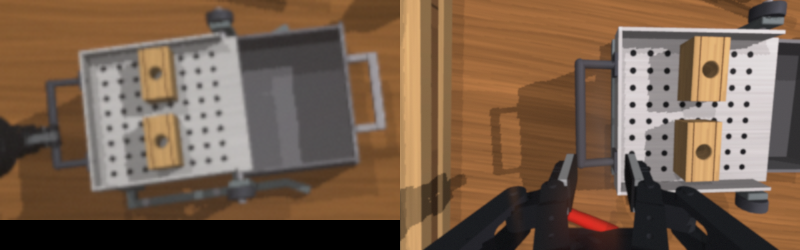

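Both blocks lie flat on the tray (left of the picture: px (155,73) and (162,140)). The tote is home at y=-0.086. Next I grip the tray handle.

Emit:
arm_command:
  commands:
    - [0.3,-0.35,0.5,0,0.18]
    - [0.2,-0.2,0.5,0,0.18]
    - [0,0,0.3,0,0.18]
    - [0,0,0,0,0.18]

```text
time_s: 18.72
tool_pos: [0.5102, 0.3944, 0.2145]
ee_rot: [3.067, 0.225, 0.302]
ft_force: [-1.2, -0.7, 0.7]
opening: 0.407
```

Run:
```python
from h import *
go(*t2w(0,.243),.153,TIP[2]+np.pi/2)
```

```text
t 18.72 pos [0.5102 0.3944 0.2145] jaw -1.431 tilt 11.6 q7 -2.01 open 0.41 F [-1.2 -0.7  0.7]
 shift now(m) [-0.0104 -0.0063  0.0603]  shares [-0.26 -0.16  1.51]  after-turn shares [-0.26 -0.16  1.51]  yaw shares -0.04
```

Emit:
arm_command:
  commands:
    - [-0.1,-0.08,0.5,-0.04,0.18]
    - [-0.1,-0.05,0.5,0,0.18]
    - [-0.06,-0.03,0.3,0,0.18]
    - [0,0,0.15,0,0.18]

```text
time_s: 19.05
tool_pos: [0.5128, 0.3939, 0.1582]
ee_rot: [3.067, 0.226, 0.308]
ft_force: [-0.6, 0.1, -0.5]
opening: 0.404
```

Run:
```python
from h import *
go(*t2w(0,.243),.153,TIP[2]+np.pi/2)
```

```text
t 19.05 pos [0.5128 0.3939 0.1582] jaw -1.43 tilt 11.8 q7 -2.01 open 0.4 F [-0.6  0.1 -0.5]
 shift now(m) [-0.0022 -0.0035  0.0046]  shares [-0.06 -0.09  0.12]  after-turn shares [-0.06 -0.09  0.12]  yaw shares -0.04
```

Emit:
arm_command:
  commands:
    - [-0.05,-0.08,0.12,0,0.18]
    - [0,0,0,0,1]
    - [0,0,0,0,1]
    - [0,0,0,0,1]
    - [0,0,0,0,1]

```text
time_s: 19.47
tool_pos: [0.5118, 0.3976, 0.1559]
ee_rot: [3.07, 0.225, 0.312]
ft_force: [0.6, -2.3, -4.8]
opening: 0.115
```

```bash
cat >> h.py <<'E'
def arc(th0,th1,n,off=None):
    """rows in shares along the handle arc th0->th1; prints theta estimate"""
    s=env.read_state(); Rm=R.from_rotvec(s["ee_rot"]).as_matrix(); p=np.array(s["tool_pos"])
    L=w2t(p); z=p[2]
    f=lambda t: np.array([.243*np.cos(t)-.03*np.sin(t),.125+.243*np.sin(t)+.03*np.cos(t)])
    th=np.arctan2(z+.003-.125,L[1])-np.arctan2(.03,.243)
    print("t",round(s["time_s"],2),"tipper xy",L.round(4),"z",z.round(4),"theta~",th.round(3),"open",round(s["opening"],3),"F",np.round(s["ft_force"],1))
    th0=th if th0 is None else th0
    T=np.linspace(th0,th1,n+1)
    for a,b in zip(T[:-1],T[1:]):
        dy,dz=f(b)-f(a); yd=t2w(0,1)-t2w(0,0); print(((Rm.T@np.array([yd[0]*dy,yd[1]*dy,dz]))/.04).round(2).tolist())
E
python3 - <<'E'
from h import *
arc(None,.3,8)
E
```

```text
t 19.47 tipper xy [0.0008 0.2437] z 0.1559 theta~ 0.015 open 0.115 F [ 0.6 -2.3 -4.8]
[0.04, 0.05, -0.21]
[0.04, 0.05, -0.21]
[0.04, 0.06, -0.2]
[0.04, 0.07, -0.2]
[0.04, 0.08, -0.2]
[0.04, 0.08, -0.2]
[0.04, 0.09, -0.19]
[0.04, 0.1, -0.19]
```

Emit:
arm_command:
  commands:
    - [0.04,0.05,-0.21,0,1]
    - [0.04,0.05,-0.21,0,1]
    - [0.04,0.06,-0.2,0,1]
    - [0.04,0.07,-0.2,0,1]
    - [0.04,0.08,-0.2,0,1]
    - [0.04,0.08,-0.2,0,1]
    - [0.04,0.09,-0.19,0,1]
    - [0.04,0.1,-0.19,0,1]

```text
time_s: 20.13
tool_pos: [0.5149, 0.3773, 0.2288]
ee_rot: [3.071, 0.225, 0.314]
ft_force: [1.6, 2.4, -5.7]
opening: 0.111
```

Run:
```python
from h import *
arc(None,.65,12)
```

```text
t 20.13 tipper xy [0.0009 0.2231] z 0.2288 theta~ 0.324 open 0.111 F [ 1.6  2.4 -5.7]
[0.03, 0.08, -0.14]
[0.03, 0.09, -0.14]
[0.03, 0.09, -0.14]
[0.03, 0.09, -0.13]
[0.03, 0.1, -0.13]
[0.03, 0.1, -0.13]
[0.03, 0.11, -0.13]
[0.03, 0.11, -0.12]
[0.02, 0.11, -0.12]
[0.02, 0.12, -0.12]
[0.02, 0.12, -0.11]
[0.02, 0.12, -0.11]
```

Emit:
arm_command:
  commands:
    - [0.03,0.08,-0.14,0,1]
    - [0.03,0.09,-0.14,0,1]
    - [0.03,0.09,-0.14,0,1]
    - [0.03,0.09,-0.13,0,1]
    - [0.03,0.1,-0.13,0,1]
    - [0.03,0.1,-0.13,0,1]
    - [0.03,0.11,-0.13,0,1]
    - [0.03,0.11,-0.12,0,1]
    - [0.02,0.11,-0.12,0,1]
    - [0.02,0.12,-0.12,0,1]
    - [0.02,0.12,-0.11,0,1]
    - [0.02,0.12,-0.11,0,1]

```text
time_s: 21.13
tool_pos: [0.5222, 0.328, 0.3018]
ee_rot: [3.073, 0.226, 0.316]
ft_force: [1.8, 2.3, -4.9]
opening: 0.113
```

Run:
```python
from h import *
arc(None,.87,8)
```

```text
t 21.13 tipper xy [0.0011 0.1733] z 0.3018 theta~ 0.681 open 0.113 F [ 1.8  2.3 -4.9]
[0.02, 0.11, -0.09]
[0.02, 0.11, -0.09]
[0.02, 0.12, -0.09]
[0.02, 0.12, -0.08]
[0.02, 0.12, -0.08]
[0.02, 0.12, -0.08]
[0.02, 0.12, -0.07]
[0.02, 0.12, -0.07]
```

Emit:
arm_command:
  commands:
    - [0.02,0.11,-0.09,0,1]
    - [0.02,0.11,-0.09,0,1]
    - [0.02,0.12,-0.09,0,1]
    - [0.02,0.12,-0.08,0,1]
    - [0.02,0.12,-0.08,0,1]
    - [0.02,0.12,-0.08,0,1]
    - [0.02,0.12,-0.07,0,1]
    - [0,0,0,0,1]
    - [0,0,0,0,1]
    - [0,0,0,0,1]

```text
time_s: 21.97
tool_pos: [0.5275, 0.2929, 0.3318]
ee_rot: [3.075, 0.225, 0.315]
ft_force: [-1.9, 4.1, 0.1]
opening: 0.112
```

Run:
```python
from h import *
arc(None,.5,12)
im,d=env.capture("top"); sim,sd=env.capture("side")
a=cv2.resize(im[110:260,150:350],(400,300)); b=cv2.resize(sim[130:320,190:443],(400,300)); save("c9",np.hstack([a,b]))
```

```text
t 21.97 tipper xy [0.0012 0.1377] z 0.3318 theta~ 0.867 open 0.112 F [-1.9  4.1  0.1]
[-0.02, -0.16, 0.09]
[-0.02, -0.16, 0.1]
[-0.02, -0.15, 0.1]
[-0.02, -0.15, 0.11]
[-0.02, -0.15, 0.11]
[-0.02, -0.14, 0.12]
[-0.03, -0.14, 0.12]
[-0.03, -0.14, 0.13]
[-0.03, -0.13, 0.13]
[-0.03, -0.13, 0.13]
[-0.03, -0.12, 0.14]
[-0.03, -0.12, 0.14]
```

View pics/c9.png

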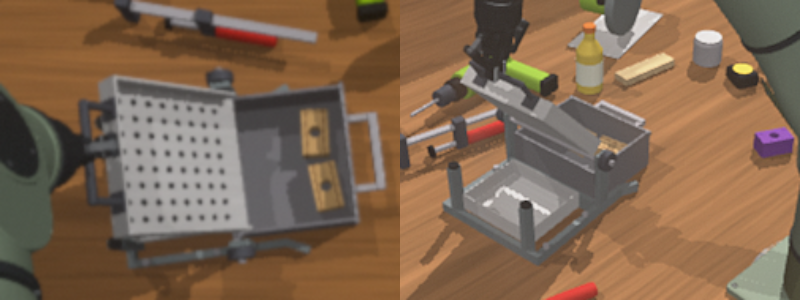

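Both blocks are in the tote (px 315,132 and 325,185) and the tray is empty. Lowering along the arc.

Emit:
arm_command:
  commands:
    - [-0.02,-0.16,0.09,0,1]
    - [-0.02,-0.16,0.1,0,1]
    - [-0.02,-0.15,0.1,0,1]
    - [-0.02,-0.15,0.11,0,1]
    - [-0.02,-0.15,0.11,0,1]
    - [-0.02,-0.14,0.12,0,1]
    - [-0.03,-0.14,0.12,0,1]
    - [-0.03,-0.14,0.13,0,1]
    - [-0.03,-0.13,0.13,0,1]
    - [-0.03,-0.13,0.13,0,1]
    - [-0.03,-0.12,0.14,0,1]
    - [-0.03,-0.12,0.14,0,1]

```text
time_s: 23.07
tool_pos: [0.5172, 0.3605, 0.263]
ee_rot: [3.07, 0.224, 0.313]
ft_force: [0.2, -1.2, -1.2]
opening: 0.111
```

Run:
```python
from h import *
arc(None,.18,10)
```

```text
t 23.07 tipper xy [0.0008 0.2061] z 0.263 theta~ 0.477 open 0.111 F [ 0.2 -1.2 -1.2]
[-0.03, -0.11, 0.14]
[-0.03, -0.11, 0.15]
[-0.03, -0.1, 0.15]
[-0.03, -0.1, 0.15]
[-0.03, -0.09, 0.15]
[-0.03, -0.09, 0.16]
[-0.03, -0.08, 0.16]
[-0.03, -0.08, 0.16]
[-0.03, -0.07, 0.16]
[-0.03, -0.07, 0.17]
```

Emit:
arm_command:
  commands:
    - [-0.03,-0.11,0.14,0,1]
    - [-0.03,-0.11,0.15,0,1]
    - [-0.03,-0.1,0.15,0,1]
    - [-0.03,-0.1,0.15,0,1]
    - [-0.03,-0.09,0.15,0,1]
    - [-0.03,-0.09,0.16,0,1]
    - [-0.03,-0.08,0.16,0,1]
    - [-0.03,-0.08,0.16,0,1]
    - [-0.03,-0.07,0.14,0,1]

```text
time_s: 23.82
tool_pos: [0.5127, 0.3907, 0.1979]
ee_rot: [3.065, 0.222, 0.309]
ft_force: [0.5, -6.6, -1.8]
opening: 0.116
```

Run:
```python
from h import *
arc(None,.012,10)
```

```text
t 23.82 tipper xy [0.0007 0.2366] z 0.1979 theta~ 0.188 open 0.116 F [ 0.5 -6.6 -1.8]
[-0.02, -0.04, 0.1]
[-0.02, -0.04, 0.1]
[-0.02, -0.04, 0.1]
[-0.02, -0.03, 0.1]
[-0.02, -0.03, 0.1]
[-0.02, -0.03, 0.1]
[-0.02, -0.03, 0.1]
[-0.02, -0.03, 0.1]
[-0.02, -0.02, 0.1]
[-0.02, -0.02, 0.1]
```

Emit:
arm_command:
  commands:
    - [-0.02,-0.04,0.1,0,1]
    - [-0.02,-0.04,0.1,0,1]
    - [-0.02,-0.04,0.1,0,1]
    - [-0.02,-0.03,0.1,0,1]
    - [-0.02,-0.03,0.1,0,1]
    - [-0.02,-0.03,0.1,0,1]
    - [-0.02,-0.03,0.1,0,1]
    - [-0.02,-0.03,0.1,0,1]

```text
time_s: 24.48
tool_pos: [0.5117, 0.3985, 0.1607]
ee_rot: [3.063, 0.219, 0.308]
ft_force: [-15.7, -15.3, 49.9]
opening: 0.111
```

Run:
```python
from h import *
arc(None,.012,4)
```

```text
t 24.48 tipper xy [0.0009 0.2446] z 0.1607 theta~ 0.034 open 0.111 F [-15.7 -15.3  49.9]
[-0.01, -0.01, 0.03]
[-0.01, -0.01, 0.03]
[-0.01, -0.01, 0.03]
[-0.01, -0.01, 0.03]
```

Emit:
arm_command:
  commands:
    - [0,0,-0.06,0,1]
    - [0,0,0,0,0.6]
    - [0,0,0,0,0.3]
    - [0,0,0,0,0.2]
    - [0,0,0,0,0.18]

```text
time_s: 24.9
tool_pos: [0.5125, 0.4001, 0.1631]
ee_rot: [3.066, 0.219, 0.314]
ft_force: [0.4, 0.1, -0.5]
opening: 0.41
```

Run:
```python
from h import *
go(*t2w(0,.243),.29,TIP[2]+np.pi/2)
```

```text
t 24.9 pos [0.5125 0.4001 0.1631] jaw -1.435 tilt 12.1 q7 -2.02 open 0.41 F [ 0.4  0.1 -0.5]
 shift now(m) [ 0.0233  0.0114 -0.1243]  shares [ 0.58  0.28 -3.11]  after-turn shares [ 0.58  0.29 -3.11]  yaw shares -0.08
```

Emit:
arm_command:
  commands:
    - [0.15,0.07,-0.8,0,0.18]
    - [0.15,0.07,-0.9,0,0.18]
    - [0.1,0.2,-0.7,0,0.18]
    - [0,0.9,0,0,0.18]
    - [0,0.95,0,0,0.18]
    - [0,0.95,0,0,0.18]
    - [0,0.95,0,0,0.18]
    - [0,0.95,0,0,0.18]
    - [0,0.95,0,0,0.18]
    - [0,0.95,0,0,0.18]
    - [0,0.95,0,0,0.18]
    - [0,0.95,0,0,0.18]

```text
time_s: 25.9
tool_pos: [0.5574, 0.0555, 0.2872]
ee_rot: [3.072, 0.247, 0.325]
ft_force: [0.9, 0.4, 0.8]
opening: 0.408
```

Run:
```python
from h import *
go(*t2w(0.005,-.216),.17,TIP[2]-.02+np.pi/2)
```

```text
t 25.9 pos [0.5574 0.0555 0.2872] jaw -1.417 tilt 12.3 q7 -1.43 open 0.41 F [0.9 0.4 0.8]
 shift now(m) [-0.0181  0.1076  0.1226]  shares [-0.45  2.69  3.06]  after-turn shares [-0.37  2.7   3.06]  yaw shares 0.24
```

Emit:
arm_command:
  commands:
    - [-0.05,0.8,0.4,0.2,0.18]
    - [-0.1,0.8,0.7,0,0.18]
    - [-0.1,0.7,0.7,0,0.18]
    - [-0.1,0.2,0.7,0,0.18]
    - [0,0,0,0,0.18]

```text
time_s: 26.32
tool_pos: [0.5814, -0.06, 0.1934]
ee_rot: [3.074, 0.193, 0.343]
ft_force: [-1.6, -0.2, -0.9]
opening: 0.409
```

Run:
```python
from h import *
wim,wd=env.capture("wrist"); k=cal("wrist"); P=cloud("wrist",wd,k).reshape(-1,3); P=P[(wd>0).ravel()]
L=np.stack(w2t(P.T[:2]),-1); m=(P[:,2]>.06)&(P[:,2]<.08)&(abs(L[:,0])<.04)&(L[:,1]<-.195)&(L[:,1]>-.26)
b=L[m]; print("bar",m.sum(),b.mean(0),np.median(P[m,2]),np.polyfit(b[:,0],b[:,1],1)); 
save("w10",wim)
m=(P[:,2]>.06)&(P[:,2]<.08)&(abs(L[:,0])<.09)&(L[:,1]<-.205)&(L[:,1]>-.26); print(L[m,0].min(),L[m,0].max())
go(*t2w(0.005,-.216),.07,TIP[2]-.02+np.pi/2)
```

```text
bar 1760 [ 0.00076138 -0.21510064] 0.07298617118273026 [-0.02133321 -0.21508439]
-0.05818624061377464 0.06244605731751067
t 26.37 pos [ 0.5819 -0.0593  0.1959] jaw -1.451 tilt 13.0 q7 -1.21 open 0.41 F [ 0.1 -0.1  1.8]
 shift now(m) [-0.0268 -0.0097  0.1227]  shares [-0.67 -0.24  3.07]  after-turn shares [-0.67 -0.25  3.07]  yaw shares -0.04
```

View pics/w10.png

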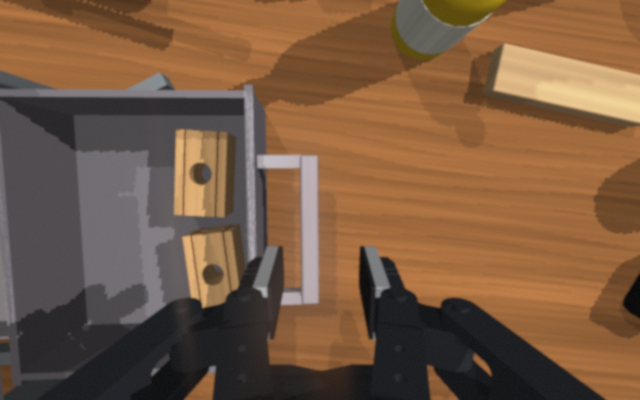

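Both blocks are in the tote and the handle bar is at px (310,230). Descending around it.

Emit:
arm_command:
  commands:
    - [-0.17,-0.08,0.7,-0.04,0.18]
    - [-0.17,-0.08,0.7,0,0.18]
    - [-0.15,-0.05,0.4,0,0.18]
    - [0,0,0,0,0.18]

```text
time_s: 26.7
tool_pos: [0.5816, -0.0507, 0.1256]
ee_rot: [3.072, 0.207, 0.361]
ft_force: [-0.7, 0.8, 0.5]
opening: 0.412
```

Run:
```python
from h import *
go(*t2w(0.002,-.2155),.068,TIP[2]-.02+np.pi/2)
```

```text
t 26.7 pos [ 0.5816 -0.0507  0.1256] jaw -1.443 tilt 13.6 q7 -1.19 open 0.41 F [-0.7  0.8  0.5]
 shift now(m) [-0.0161  0.0022  0.0556]  shares [-0.4   0.06  1.39]  after-turn shares [-0.4   0.06  1.39]  yaw shares 0.03
```

Emit:
arm_command:
  commands:
    - [-0.12,0.02,0.4,0,0.18]
    - [-0.12,0.02,0.4,0,0.18]
    - [-0.1,0.02,0.35,0,0.18]
    - [0,0,0.15,0,0.18]

```text
time_s: 27.03
tool_pos: [0.5858, -0.051, 0.0797]
ee_rot: [3.07, 0.217, 0.378]
ft_force: [-0.2, -0.5, 0.1]
opening: 0.407
```

Run:
```python
from h import *
go(*t2w(0.002,-.2155),.068,TIP[2]-.02+np.pi/2)
```

```text
t 27.03 pos [ 0.5858 -0.051   0.0797] jaw -1.437 tilt 14.2 q7 -1.18 open 0.41 F [-0.2 -0.5  0.1]
 shift now(m) [-0.0098  0.004   0.0099]  shares [-0.25  0.1   0.25]  after-turn shares [-0.24  0.1   0.25]  yaw shares 0.08
```

Emit:
arm_command:
  commands:
    - [-0.15,0.08,0.28,0.05,0.18]
    - [0,0,0.1,0,0.18]
    - [0,0,0,0,1]
    - [0,0,0,0,1]
    - [0,0,0,0,1]
    - [0,0,0,0,1]

```text
time_s: 27.53
tool_pos: [0.5889, -0.0517, 0.071]
ee_rot: [3.07, 0.215, 0.39]
ft_force: [-0.6, -1.2, -2.2]
opening: 0.147
```

Run:
```python
from h import *
go(*t2w(0.007,-.345),.068,TIP[2]-.02+np.pi/2)
```

```text
t 27.53 pos [ 0.5889 -0.0517  0.071 ] jaw -1.438 tilt 14.6 q7 -1.17 open 0.15 F [-0.6 -1.2 -2.2]
 shift now(m) [-0.006   0.1326  0.0093]  shares [-0.15  3.32  0.23]  after-turn shares [-0.13  3.32  0.23]  yaw shares 0.06
```

Emit:
arm_command:
  commands:
    - [0,0.2,0.01,0,1]
    - [0,0.4,0.02,0,1]
    - [0,0.4,0.02,0,1]
    - [0,0.4,0.02,0,1]
    - [0,0.4,0.02,0,1]
    - [0,0.4,0.02,0,1]
    - [0,0.4,0.02,0,1]
    - [0,0.4,0.02,0,1]
    - [0,0.2,0,0,1]
    - [0,0,0,0,1]

```text
time_s: 28.37
tool_pos: [0.6081, -0.182, 0.074]
ee_rot: [3.075, 0.225, 0.387]
ft_force: [0.2, -0.9, -3.3]
opening: 0.147
```

Run:
```python
from h import *
totefit()
go(*t2w(0.007,-.345),.068,TIP[2]-.02+np.pi/2); print(w2t(env.read_state()["tool_pos"]))
```

```text
tote [ 0.5825 -0.054   0.1452] 0.0018 0.95 tipframe [ 0.0055 -0.2134] relyaw 0.0
t 28.42 pos [ 0.6082 -0.1813  0.0741] jaw -1.431 tilt 14.5 q7 -1.03 open 0.15 F [-0.1 -3.3 -3.3]
 shift now(m) [-0.0068  0.0016  0.0046]  shares [-0.17  0.04  0.12]  after-turn shares [-0.17  0.04  0.12]  yaw shares 0.13
[ 0.01251344 -0.34313958]
```

Emit:
arm_command:
  commands:
    - [0,0,0.07,0,1]
    - [0,0,0,0,0.5]
    - [0,0,0,0,0.18]
    - [0,0,0,0,0.18]
    - [0.1,0.02,-0.4,0,0.18]
    - [0.2,0.05,-0.8,0,0.18]
    - [0.2,0.05,-0.9,0,0.18]
    - [0.2,0.05,-0.9,0,0.18]
    - [0,0,0,0,0.18]
    - [0,0,0,0,0.18]

```text
time_s: 29.25
tool_pos: [0.6074, -0.1747, 0.2003]
ee_rot: [3.078, 0.238, 0.388]
ft_force: [-0.1, 0.1, -0.4]
opening: 0.41
```

Run:
```python
from h import *
x,im=totefit()
d=env.capture("top")[1]; P=cloud("top",d)
Q=pts(P,(295,376,140,235),.078,.1);print("rim z",np.percentile(Q[:,2],[5,50,95]).round(4))
Pf=P.reshape(-1,3);L=np.stack(w2t(Pf.T[:2]),-1); m=(Pf[:,2]>.1)&(Pf[:,2]<.14)&(abs(L[:,0])<.08)&(L[:,1]>.02)&(L[:,1]<.18)
c=np.polyfit(L[m,1],Pf[m,2],1); print("floor slope",c, m.sum())
m=(Pf[:,2]>.145)&(Pf[:,2]<.18)&(abs(L[:,0])<.05)&(L[:,1]>.23)&(L[:,1]<.255); print("bar z",np.median(Pf[m,2]))
for n,b in dict(tin=(445,476,145,175),tape=(443,470,183,213),offcut=(380,440,130,155)).items():
    q=pts(P,b,.012,.09); print(n,len(q),q[:,:2].mean(0).round(3))
sim,_=env.capture("side"); a=cv2.resize(im,(480,300)); b=cv2.resize(sim[130:330,180:400],(320,300)); save("c11",np.hstack([a,b]))
print(env.read_state()["tool_pos"],env.read_state()["ft_force"])
```

```text
tote [ 0.583  -0.0542  0.1452] 0.0017 0.95 tipframe [ 0.006  -0.2137] relyaw 0.0
rim z [0.0812 0.0855 0.0888]
floor slope [0.000165  0.1258514] 3043
bar z 0.1610080633094897
tin 543 [ 0.667 -0.444]
tape 447 [ 0.545 -0.43 ]
offcut 336 [ 0.744 -0.319]
[ 0.60700213 -0.17491647  0.19847551] [ 1.12714974  0.47116074 -1.33794608]
```

View pics/c11.png

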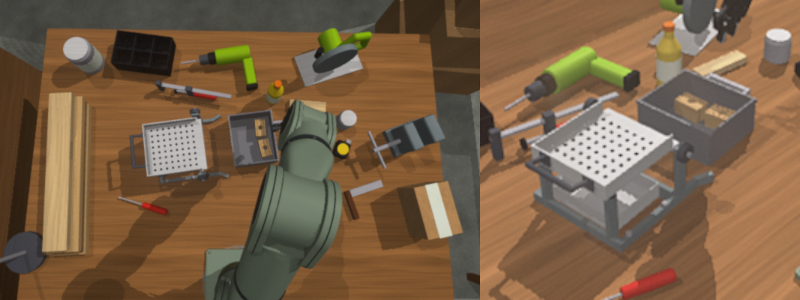

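Tray is down (floor slope about 0), the tote is out at y=-0.214 with both blocks in it, and the bystanders have not moved. Handing in.

```bash
python3 -c "
from rig import env
print(env.close_job())"
```

```text
the job is handed in; nothing more can be done
None
```

The job is done and handed in, but I broke the 120 N wrist-force limit once, so the run may be judged failed. At about 7.5 s the wrist force read about 125 N vertically, roughly 130 N in total. This happened when I pressed the open fingers on the bare bench, trying to level a tool tilt left over from pushing the tote home. The press did not fix the tilt, and I backed off at once. No verdict was reported.

**What I did:** I pushed the tote home and laid both wooden blocks flat on the tray (I found only two; the purple look-alikes were left alone). I then lifted the tray to about 0.87 rad until both blocks had slid into the tote. I lowered it at about 0.2 rad/s, pressing it onto its rests with about 50 N vertically before letting go, and pulled the tote back out.

**Last checks:**
- **Tote:** its origin is about 214 mm in front of the hinge. The rim height is about 85 mm, so it stands flat. Both blocks are seen inside it.
- **Tray:** it is down, with a floor slope of about 0.
- **Bystanders:** the tape and tin measured within a few mm of their start. The offcut's average came out about 24 mm off in y, but the arm was partly hiding it. The others I checked only by eye in the pictures, and saw no change.
- **Robot:** the gripper is open, about 130 mm above the tote handle, and touching nothing.

**Other things seen:**
- **Tote position when home:** it measured about -0.086 m, so it was released a few mm off the back stop, though inside the -0.094 m limit.
- **Tool tilt:** it grew to about 14.5° by the end and was never corrected. The grasps still held.

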